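# Eject the tested module and cap the open bayonet ports

## Task

The test is finished: press the orange ejector slide on the grey tester fully home so that the green module comes out at the front, draw the module out and lay it flat, same side up, in the black bin without dropping it. Then close ports of the tester with the yellow bayonet caps: lock every cap that lies in the blue tray, each into a port of its own, lugs into the slots, pushed down and twisted clockwise to the stop. Do not cap any port before the module is out, and leave the bottle, jar and brush where they are.

Things in the scene. Friction and masses are not known exactly. Their poses are not given: they have to be found in the camera images.
- tester: Grey bench tester, fixed box, 48 mm high. Origin on the bench; it spans x -90..+90, y -150..+130 mm in its own frame. The front (-x) face looks towards the robot and has the opening of the module bay, centred at y = +95 mm, 37 mm wide, floor 20 mm and roof 38.5 mm above the bench. Four bayonet ports stand on its top.
- module_center (a point): Green module, a slab 80 (its x) x 34 (y) x 17 mm (z), about 90 g; point at its centre. At the start inside the tester's bay, flush with the opening, covered on top, x parallel to the tester's x. The full ejector stroke pushes it 36 mm out towards the tester's -x; it stays there when the slide springs back and then slides out freely along that axis.
- ejector (a joint): Travel of the ejector slide in m: 0 at rest, 0.038 fully pressed against its stop. It moves along the tester's -x. Spring return: about 3 N at the start of the stroke, 7.6 N at the end.
- ejector_tab (a point): Middle of the orange tab of the ejector slide: an upright plate 10 mm thick along the tester's x, 30 mm wide along y, its foot 1 mm and its top 29 mm above the tester's top face (i.e. 49 to 77 mm above the bench). Push its +x face towards the tester's -x.
- module_bin: Black open bin, fixed, outside 200 (x) x 160 (y) x 45 mm high, walls and floor 4 mm. Origin under its centre on the bench. May be on the left or the right.
- cap_tray: Blue shallow tray, fixed, outside 220 (x) x 180 (y) x 14 mm high, walls and floor 4 mm; the caps stand in it. Origin under its centre on the bench. May be on the left or the right.
- port1: Black bayonet port, 56 mm across, 20 mm high, on the tester's top face (rim 68 mm above bench). Origin on its axis at its foot. Its x axis is where the cap's lugs and bar lie when LOCKED (green marks). The two entry slots (white marks) lie 60 degrees COUNTER-clockwise (from above) of x: enter with bar along +60, then twist 60 degrees clockwise to a hard stop. All ports are alike.
- port2: Same as port1. Pushing in: the stem meets a spring plate with the cap's centre 37 mm above the port's foot; push 6 mm on (2.4 rising to 4.8 N) until the flange meets the rim (centre 31 mm above the foot), then twist. Let go, the spring lifts the cap 2 mm and the lugs hold it (centre 33 mm).
- port3: Same as port1. Play of a cap on entry: 2 mm sideways, 0.15 rad in turning. Stops inside keep the cap from turning the wrong way or past the locked direction. Origin, axes and marks as port1; each port is clocked differently.
- port4: Same as port1: origin on its axis at its foot, x the locked direction, slots 60 degrees counter-clockwise of it.
- cap1_center (a point): Yellow bayonet cap, 46 mm high, 60 g; point on its axis 23 mm above its underside, z up. Steel stem 24 mm across, 0-12 mm up, at its foot two opposite lugs along the cap's x (8 wide, 5 high, 37 mm over both); flange 52 mm across, 12-18 mm up; grip bar 40 mm long along x, 14 wide, 18-46 mm up. Half a turn is the same. Stands in the blue tray; fits any port. May be absent.
- cap2_center (a point): Yellow bayonet cap, the same as cap1: point on its axis 23 mm above its underside, x along lugs and grip bar. Stands in the blue tray; fits any port. May be absent.
- cap3_center (a point): Yellow bayonet cap, the same as cap1: point on its axis 23 mm above its underside, x along lugs and grip bar. Stands in the blue tray; fits any port. May be absent.
- cap4_center (a point): Yellow bayonet cap, the same as cap1: point on its axis 23 mm above its underside, x along lugs and grip bar. Stands in the blue tray; fits any port. May be absent.
- flux_bottle_c (a point): Bystander: blue bottle, 52 mm across, 100 mm high; point on its axis half-way up.
- paste_jar_c (a point): Bystander: white jar, 60 mm across, 50 mm high; point on its axis half-way up.
- esd_brush_c (a point): Bystander: brush lying on the bench, about 150 mm long along its x; point near its middle.
Not all that is in view belongs to the job. Leave any red or turquoise look-alike of the part that bears cap2_center alone.

How it is judged:
By the outcome, as a careful person would: the job done as asked, in the order asked, and still so for the second after the job is handed in, with the robot touching nothing.
Of cap1, cap2, cap3, cap4 only 3 to 4 are there at a start; the rules pass over those that are not, and their reading is None.
At some moment in a run one of cap1, cap2, cap3, cap4 may be knocked a few centimetres aside while the robot is not near it.
It also fails if it takes over 210 s, if anything falls off the work surface, if the arm or the gripper's body presses on something with over 40 N, if the wrist force passes 120 N, or if a joint passes its speed limit or range.

## Robot

A 6-joint arm with a two-finger parallel gripper is mounted at the origin on the work surface. World frame = base frame: x ahead of the robot, y to its left, z up, the work surface at z = 0. Lengths are in m, angles in rad, forces in N, time in s.
With the tool pointing down it reaches from about 0.35 to 0.85 m from the base axis. Payload 8.1 kg.
Tool frame: the origin (TCP) lies where the fingers leave the gripper's body, on its centre line; the fingertips stand 84 mm ahead of it and the grasp point (between the pads) lies 65 mm ahead of it; z points along the fingers, y is the line along which they close (so a half turn about z gives the same grasp; the last joint's range is limited). The gripper opens to 93 mm and grips with 3 to 60 N. Pads are 15 mm wide; open, the fingers measure 128 mm over their backs; the gripper's body (75 mm by 188 mm) begins 65 mm behind the grasp point.
Start: joints at [-1.212, 0.13, 1.488, -0, 1.523, -0.085], TCP at [0.258, -0.542, 0.303] pointing down, gripper open.
Joint ranges: [-2.96, 2.96], [-0.89, 2.26], [0.02, 2.5], [-1.34, 4.48], [0, 2.73], [-2.66, 2.66]. Speed limits (rad/s): [2.39, 2.39, 2.79, 3.14, 3.14, 3.14].

## Interface

Orientations are given as a rotation vector (axis times angle).
In Python, from plant import robot gives the robot as it stands.
- The arm moves only by the shell command python3 -m jog 'ROWS' [FORCE]. ROWS is text: rows parted by semicolons, each of 5 numbers parted by spaces: the opening, from 0 (shut) to 1 (fully open), then the shift along the tool's x, y, z in m, then the turn about the tool's z in degrees. A call has 1 to 10 rows; each row shifts and turns the commanded pose from where the row before left it, along the tool's axes as they then stand; what a row does not reach is not made up. A row lasts 1/12 s, in which the tool goes at most 41.7 mm and 7.16 degrees, less where a joint would pass 70% of its speed; a pose out of reach is approached as far as the arm can. A call with a gripper value outside its range is refused whole. The fingers move at their own pace and stop on an object; FORCE is the grip in N (left out, the last holds). Time passes only in rows, so rows that do not move let the fingers close. It gives the time, the measured TCP pose, the force, the opening and the grip force at its end, in the units of the state.
- robot.read_state(): the state, without advancing time (a new reading comes with each control period).
- robot.read_camera(name): name is "scene" or "top" or "wrist"; returns a dict with "color" (384x512x3 uint8, red, green, blue), "intrinsics" (3x3 intrinsics, pixels), "k1" (the pictures are not rectified: a ray, as slopes to the right and down, at radius r is drawn at 1 + k1 r^2 times it, then the intrinsics apply), "pose" (4x4, takes a point from camera to world coordinates); the wrist camera has in their place "tool_from_camera" (4x4, takes a point from camera to tool coordinates, whose origin is the TCP and whose axes are the flange's). Camera axes: x right, y down, z forward; pixel columns grow to the right and rows downward; lengths in m; the calibration is good to about 2 mm. A picture is of the moment at which its call begins: read the wrist's pose just before it. There is no depth.
- robot.close_job(): hands the job in; it is judged then, once.
The state is a dict: "t": time; "q": joint angles; "dq": joint speeds; "joint_torque": joint torques, N m; "tool_pos": TCP position; "orientation": TCP orientation; "force": force on the tool from outside, world axes, zero at the start; "wrist_torque": the same for the moment, N m; "opening": finger opening in m; "gripper_force": force on a finger pad.
Only numpy, scipy, OpenCV 4.12 (cv2) and the standard library are available. Lean on these libraries where they do the work, as an engineer would, in place of code of your own. Each camera call takes 0.05 s, during which the arm holds its last target. There are 200 camera calls.

## Working session

There is one attempt and no reset: what is moved stays moved. The work goes in short steps, Python scripts to look and compute and a shell command to move; the robot and the scene stay as the last step left them, time stands still between calls to the robot, and variables do not carry over. Pictures are saved under pics/ and viewed, at most 14 in all, crops included, and the job is handed in when it is done.

```bash
ls; mkdir -p pics; cat > h.py <<'E'
import numpy as np, cv2
from plant import robot
from scipy.spatial.transform import Rotation as R
def cam(name):
    s=robot.read_state(); c=robot.read_camera(name)
    if name=="wrist":
        T=np.eye(4); T[:3,:3]=R.from_rotvec(s["orientation"]).as_matrix(); T[:3,3]=s["tool_pos"]
        c["pose"]=T@np.array(c["tool_from_camera"])
    return c
def save(c,name):
    cv2.imwrite(f"pics/{name}.png",c["color"][:,:,::-1]); np.savez(f"pics/{name}.npz",K=c["intrinsics"],k1=c["k1"],pose=c["pose"],color=c["color"])
def crop(n,out,x0,y0,x1,y1,f):
    im=cv2.imread(f"pics/{n}.png")[y0:y1,x0:x1]; cv2.imwrite(f"pics/{out}.png",cv2.resize(im,None,fx=f,fy=f,interpolation=cv2.INTER_CUBIC))
def pix(n,u,v,z):
    d=np.load(f"pics/{n}.npz"); K=d["K"];k1=float(d["k1"])
    p=cv2.undistortPoints(np.array([[[u,v]]],float),K,np.array([k1,0,0,0,0.]))[0,0]
    P=d["pose"]; r=P[:3,:3]@np.array([p[0],p[1],1]); o=P[:3,3]
    return (o+r*(z-o[2])/r[2]).round(4)
def proj(n,X):
    d=np.load(f"pics/{n}.npz"); P=np.linalg.inv(d["pose"]); X=np.atleast_2d(X)
    return cv2.projectPoints(X.astype(float),cv2.Rodrigues(P[:3,:3])[0],P[:3,3],d["K"],np.array([float(d["k1"]),0,0,0,0]))[0][:,0].round(1)
E
python3 - <<'E'
from h import *
s=robot.read_state(); print(s)
for n in("top","scene"):
    c=cam(n); save(c,n+"0"); print(c["intrinsics"],c["k1"],c["pose"])
im=np.vstack([cv2.imread("pics/top0.png")]); cv2.imwrite("pics/t0b.png",cv2.resize(im,(800,600),interpolation=cv2.INTER_CUBIC))
E
```

```text
pics
{'t': 0.0, 'q': array([-1.21240754e+00,  1.31159425e-01,  1.48928698e+00, -2.51545380e-05,
        1.52300307e+00, -8.53933859e-02]), 'dq': array([ 0.00143098,  0.0003012 ,  0.00094936,  0.00102366, -0.000147  ,
       -0.00019079]), 'joint_torque': array([ 1.04030289e-03, -5.59834921e+01, -4.91759813e+01,  7.69338571e-02,
        3.54631653e-02, -1.56504716e-04]), 'tool_pos': array([ 0.25748346, -0.54147563,  0.30168412]), 'orientation': array([-3.06277871e+00, -6.90982971e-01,  4.35728867e-04]), 'force': array([-0.75809273, -0.45909014,  0.25301817]), 'wrist_torque': array([-0.005032  ,  0.06270587,  0.00879951]), 'gripper_force': 0.0, 'opening': 0.09303512059878813}
[[401.683749     0.         255.83372156]
 [  0.         401.683749   197.81704231]
 [  0.           0.           1.        ]] -0.005596928152044634 [[ 0.01244885 -0.98472562  0.17366775  0.37996275]
 [-0.99980248 -0.0095672   0.01742018 -0.06622533]
 [-0.01549258 -0.1738503  -0.98465022  1.15308307]
 [ 0.          0.          0.          1.        ]]
[[392.34083451   0.         252.03783965]
 [  0.         392.34083451 190.05739076]
 [  0.           0.           1.        ]] -0.02680530980620689 [[-0.06230119  0.55452709 -0.82983026  1.52214083]
 [ 0.99790054  0.04934982 -0.04194181  0.00775358]
 [ 0.01769411 -0.83070109 -0.55643744  0.70726377]
 [ 0.          0.          0.          1.        ]]
```

View pics/t0b.png

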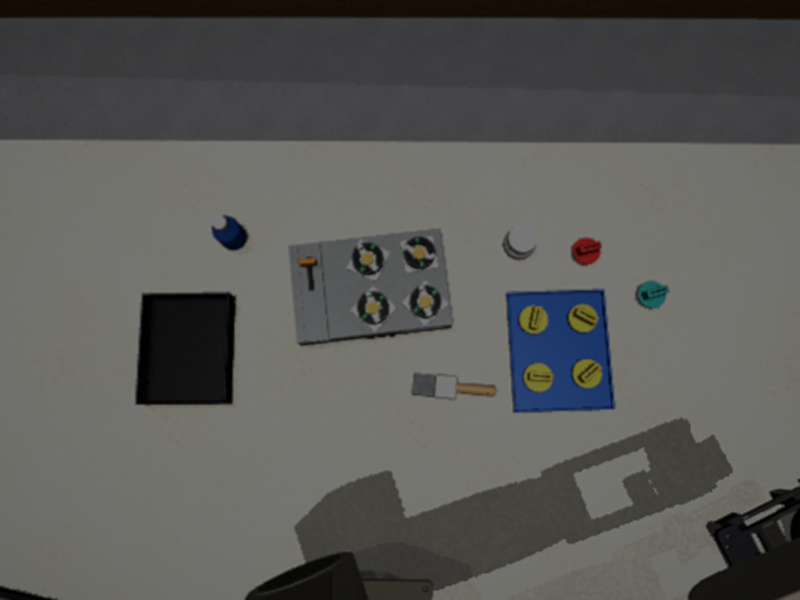

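View pics/scene0.png

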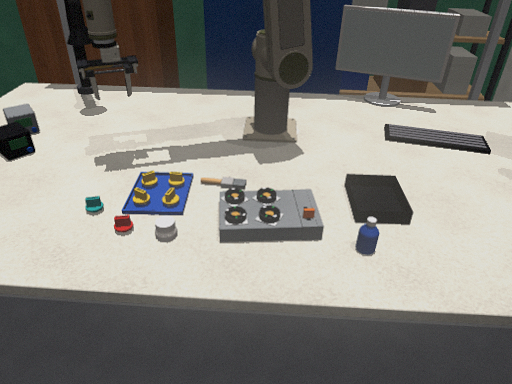

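The top view shows the tester at (290–450, 230–343) in the 800-px picture, the bin at left (137–235, 293–403), and the tray at right (508–612, 290–410) with 4 yellow caps. The orange tab is at (308, 262). Next I enlarge the tester and the tray.

```bash
python3 - <<'E'
from h import *
im=cv2.imread("pics/top0.png"); im=np.clip(im.astype(float)*2.2,0,255).astype(np.uint8)
a=cv2.resize(im[140:225,180:296],None,fx=6.8,fy=6.8,interpolation=cv2.INTER_CUBIC); cv2.imwrite("pics/tcrop.png",a)
b=cv2.resize(im[180:268,318:398],None,fx=6.8,fy=6.8,interpolation=cv2.INTER_CUBIC); cv2.imwrite("pics/trcrop.png",b); print(a.shape,b.shape)
E
```

```text
(578, 789, 3) (598, 544, 3)
```

View pics/tcrop.png

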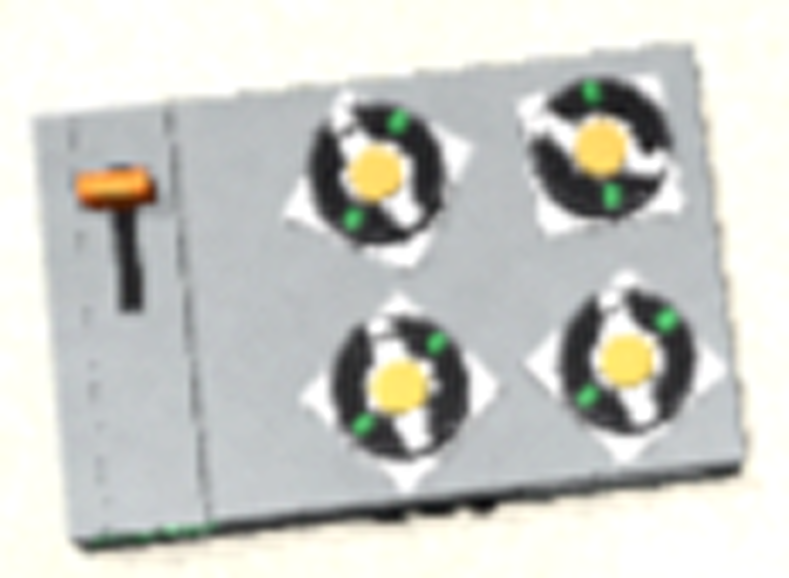

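View pics/trcrop.png

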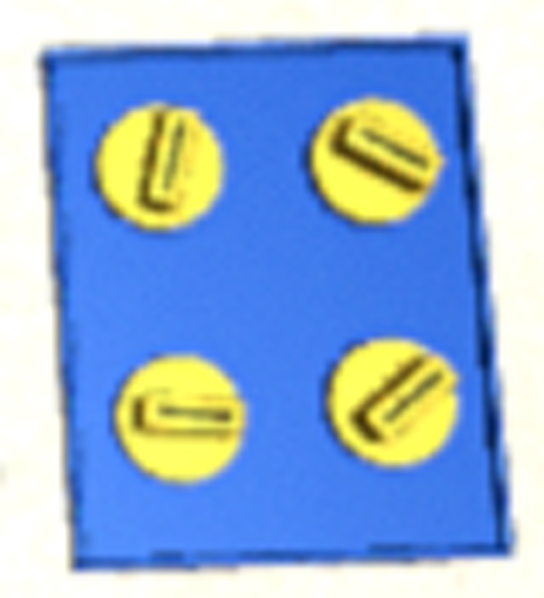

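```bash
cat >> h.py <<'E'
def cr(x,y,ox,oy,f=6.8): return (x+.5)/f-.5+ox,(y+.5)/f-.5+oy
E
python3 - <<'E'
from h import *
T=lambda x,y,z:pix("top0",*cr(x,y,180,140),z)[:2]
B=lambda x,y,z:pix("top0",*cr(x,y,318,180),z)[:2]
c=np.array([T(35,117,.048),T(692,45,.048),T(742,463,.048),T(75,540,.048)]);print("tester",c)
src=np.array([[.09,.13],[.09,-.15],[-.09,-.15],[-.09,.13]])
def fit(src,c):
    a=src-src.mean(0);b=c-c.mean(0)
    th=np.arctan2((a[:,0]*b[:,1]-a[:,1]*b[:,0]).sum(),(a*b).sum());M=np.array([[np.cos(th),-np.sin(th)],[np.sin(th),np.cos(th)]])
    t=c.mean(0)-M@src.mean(0); return th,t,np.abs(src@M.T+t-c).max()
th,t,e=fit(src,c);print(np.degrees(th),t,e)
M=np.array([[np.cos(th),-np.sin(th)],[np.sin(th),np.cos(th)]])
for n,g1,g2,pl in[("A",(398,121),(354,218),(375,175)),("B",(591,93),(612,195),(600,148)),("C",(436,342),(363,423),(400,387)),("D",(667,320),(587,397),(626,361))]:
    a,b=T(*g1,.068),T(*g2,.068);d=a-b
    print(n,(a+b)/2,T(*pl,.062),"len",np.linalg.norm(d),"x-deg",np.degrees(np.arctan2(d[1],d[0])),"intester",M.T@((a+b)/2-t))
tab=T(115,187,.077);print("tab",tab,M.T@(tab-t))
print("bay",t+M@[-.09,.095])
c=np.array([B(42,48,.014),B(468,35,.014),B(512,552,.014),B(75,568,.014)]);print(fit(np.array([[.11,.09],[.11,-.09],[-.11,-.09],[-.11,.09]]),c))
for n,p,q1,q2 in[("1",(161,167),(178,115),(158,210)),("2",(376,160),(345,125),(428,175)),("3",(181,418),(140,402),(235,415)),("4",(394,402),(445,365),(368,430))]:
    a,b=B(*q1,.05),B(*q2,.05);d=a-b
    print(n,B(*p,.022),"bar",(a+b)/2,np.linalg.norm(d),np.degrees(np.arctan2(d[1],d[0])))
f=lambda x,y,z:pix("top0",x/1.5625,y/1.5625,z)[:2]
c=np.array([f(143,293,.045),f(236,293,.045),f(234,404,.045),f(136,404,.045)]);print(c,fit(np.array([[.1,.08],[.1,-.08],[-.1,-.08],[-.1,.08]]),c))
print("bottle",f(222,218,.1),"jar",f(523,234,.05),"brush",f(452,386,.01),"red",f(586,250,.03),"turq",f(652,294,.03))
w=cam("wrist");print(w["tool_from_camera"],w["intrinsics"][0,0])
E
```

```text
tester [[ 0.6918  0.1578]
 [ 0.7253 -0.1177]
 [ 0.548  -0.1383]
 [ 0.5135  0.1337]]
7.104896056733414 [0.61841314 0.01879821] 0.0029682275111708734
A [0.66515 0.01255] [0.6643 0.0134] len 0.04451539059696098 x-deg -22.590162628506725 intester [ 0.04560517 -0.01198094]
B [ 0.67665 -0.0797 ] [ 0.6765 -0.0792] len 0.04402964910148618 x-deg 11.794829498731321 intester [ 0.04560681 -0.10494498]
C [0.5765  0.00115] [0.5757 0.0013] len 0.04431895756896822 x-deg -40.699451782600974 intester [-0.04377414 -0.01232862]
D [ 0.5872 -0.0907] [ 0.5873 -0.0904] len 0.0453964756341282 x-deg -45.178490947553684 intester [-0.04451689 -0.10479678]
tab [0.6545 0.118 ] [0.04807966 0.0939766 ]
bay [0.51735402 0.10193698]
(np.float64(0.04308483663703742), array([ 0.510625, -0.33655 ]), np.float64(0.001696483388503367))
1 [ 0.5636 -0.2893] bar [ 0.561   -0.28665] 0.04043723531598073 -13.005236954818619
2 [ 0.5674 -0.379 ] bar [ 0.567   -0.37565] 0.038711367839434484 58.198571333979096
3 [ 0.4591 -0.295 ] bar [ 0.4609  -0.29195] 0.03820274859221518 82.78197110372543
4 [ 0.4666 -0.3825] bar [ 0.4663 -0.3798] 0.041330376238306835 -50.300926516525706
[[0.6005 0.4197]
 [0.6021 0.25  ]
 [0.4035 0.2421]
 [0.4013 0.4154]] (np.float64(0.02266794053272281), array([0.50185, 0.3318 ]), np.float64(0.007453952609338538))
bottle [0.7253 0.2669] jar [ 0.7153 -0.2691] brush [ 0.4413 -0.1423] red [ 0.6918 -0.3878] turq [ 0.6103 -0.5039]
[[ 9.15616490e-04 -9.70974489e-01 -2.39181317e-01  6.57908992e-02]
 [ 9.99999581e-01  8.90358351e-04  2.13649049e-04 -1.65257446e-04]
 [ 5.50930719e-06 -2.39181413e-01  9.70974898e-01 -8.10408568e-02]
 [ 0.00000000e+00  0.00000000e+00  0.00000000e+00  1.00000000e+00]] 287.9893601751522
```

```bash
cat >> h.py <<'E'
th=np.radians(7.1); t0=np.array([.6184,.0188])
def W(xt,yt): return t0+np.array([[np.cos(th),-np.sin(th)],[np.sin(th),np.cos(th)]])@[xt,yt]
def yaw(s):
    x=R.from_rotvec(s["orientation"]).as_matrix()[:,0]; return np.degrees(np.arctan2(x[1],x[0]))
def to(x,y,z,yw):
    """turn (deg about tool z, cw from above) first, then shift in tool axes after it"""
    s=robot.read_state(); p=s["tool_pos"]; dy=(yaw(s)-yw+180)%360-180; a=np.radians(yw)
    d=np.array([x,y])-p[:2]; sx=d@[np.cos(a),np.sin(a)]; sy=d@[np.sin(a),-np.cos(a)]
    print(f"turn {dy:.1f} then shift x {sx*1e3:.1f} y {sy*1e3:.1f} z {(p[2]-z)*1e3:.1f} mm")
def st():
    s=robot.read_state(); m=R.from_rotvec(s["orientation"]).as_matrix()
    print(f"t {s['t']:.2f} pos {(s['tool_pos']*1e3).round(1)} yaw {yaw(s):.1f} tilt {np.degrees(np.arccos(-m[2,2])):.1f} F {s['force'].round(1)} Mz {s['wrist_torque'][2]:.2f} open {s['opening']*1e3:.1f} grip {s['gripper_force']:.1f} q6 {np.degrees(s['q'][5]):.0f}")
E
python3 -c "
from h import *
st(); x,y=W(.078,.094); print(x,y); to(x,y,.19,7.1)"
```

```text
t 0.15 pos [ 257.5 -541.6  301.9] yaw 25.4 tilt 0.1 F [-0.8 -0.1 -0.5] Mz -0.06 open 92.7 grip 0.0 q6 -5
0.6841833523414618 0.12172011734699437
turn 18.3 then shift x 505.4 y -605.5 z 111.9 mm
```

```bash

python3 -m jog '0 0 0 0 6.1;0 0 0 0 6.1;0 0 0 0 6.1;0 0.021 -0.0252 0 0;0 0.021 -0.0252 0 0;0 0.021 -0.0252 0 0;0 0.021 -0.0252 0 0;0 0.021 -0.0252 0 0;0 0.021 -0.0252 0 0;0 0.021 -0.0252 0 0' 20
python3 -m jog '0 0.021 -0.0252 0 0;0 0.021 -0.0252 0 0;0 0.021 -0.0252 0 0;0 0.021 -0.0252 0 0;0 0.021 -0.0252 0 0;0 0.021 -0.0252 0 0;0 0.021 -0.0252 0 0;0 0.021 -0.0252 0 0;0 0.021 -0.0252 0 0;0 0.021 -0.0252 0 0'
python3 -m jog '0 0.021 -0.0252 0 0;0 0.021 -0.0252 0 0;0 0.021 -0.0252 0 0;0 0.021 -0.0252 0 0;0 0.021 -0.0252 0 0;0 0.021 -0.0252 0 0;0 0.021 -0.0252 0 0;0 0 0 0 0;0 0 0 0 0;0 0 0 0 0'
python3 -c "
from h import *
st(); x,y=W(.078,.094); to(x,y,.139,7.1)
c=cam('wrist'); save(c,'w1')"
```

```text
t: 0.98
tool_pos: [0.3821, -0.3471, 0.3025]
orientation: [-3.135, -0.195, 0.0]
force: [0.0, 0.5, -1.1]
opening: 0.0309
gripper_force: 0.0
t: 1.82
tool_pos: [0.5592, -0.0709, 0.3025]
orientation: [-3.135, -0.195, 0.001]
force: [0.5, -0.6, 0.6]
opening: 0.0006
gripper_force: 0.0
t: 2.65
tool_pos: [0.6825, 0.1207, 0.302]
orientation: [3.135, 0.196, -0.002]
force: [0.7, 0.3, -0.5]
opening: 0.0003
gripper_force: 0.0
t 2.65 pos [682.5 120.7 302. ] yaw 7.2 tilt 0.1 F [ 0.7  0.3 -0.5] Mz -0.01 open 0.3 grip 0.0 q6 89
turn 0.1 then shift x 1.8 y -0.8 z 163.0 mm
```

View pics/w1.png

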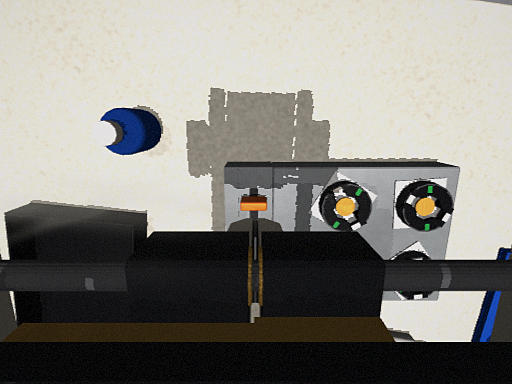

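The wrist view shows the closed fingers in the middle (256, 230–320), the tab at (254, 202), ports A (345, 207) and B (425, 205), and the bottle well to the left. Next I check the tab position.

```bash
python3 -c "
from h import *
M=np.array([[np.cos(th),np.sin(th)],[-np.sin(th),np.cos(th)]])
for u,v,z in[(254,199,.077),(240,199,.077),(267,198,.077),(254,205,.062),(345,207,.062),(425,206,.062),(226,163,.048),(459,164,.048)]:
  p=pix('w1',u,v,z)[:2]; print(p, M@(p-t0))
s=robot.read_state()
p=s['tool_pos']; print(proj('w1',[p-[0,0,.084],p-[0,0,.065]]))"
```

```text
[0.6651 0.1194] [0.05877621 0.0940564 ]
[0.6631 0.1347] [0.05868265 0.10948629]
[0.668  0.1053] [0.05991119 0.07970608]
[0.6539 0.118 ] [0.04748905 0.09405148]
[0.6647 0.0127] [ 0.045191   -0.01177597]
[ 0.6776 -0.0793] [ 0.04662075 -0.10466497]
[0.6964 0.1564] [0.09440945 0.12690396]
[ 0.7294 -0.1142] [ 0.09370985 -0.14569991]
[[255.8 232.6]
 [255.9 245.7]]
```

```bash

python3 -m jog '0 0.002 -0.001 0.035 0;0 0 0 0.035 0;0 0 0 0.035 0;0 0 0 0.030 0;0 0 0 0.018 0;0 0 0 0.010 0;0 0 0 0 0;0 -0.004 0 0 0;0 -0.004 0 0 0;0 0 0 0 0'
python3 -m jog '0 -0.004 0 0 0;0 -0.004 0 0 0;0 -0.004 0 0 0;0 -0.004 0 0 0;0 0 0 0 0;0 0 0 0 0'
python3 -c "
from h import *
st(); x,y=W(.0225,.094); to(x,y,.139,7.1)"
```

```text
t: 3.53
tool_pos: [0.6773, 0.1209, 0.1424]
orientation: [-3.135, -0.195, -0.005]
force: [-0.2, 0.4, -0.4]
opening: 0.0002
gripper_force: 0.0
t: 4.03
tool_pos: [0.6613, 0.1191, 0.1407]
orientation: [-3.135, -0.195, -0.003]
force: [4.6, -0.1, 4.1]
opening: 0.001
gripper_force: 2.1
t 4.03 pos [661.3 119.1 140.7] yaw 7.1 tilt 0.1 F [ 4.6 -0.1  4.1] Mz 0.02 open 1.0 grip 2.1 q6 89
turn 0.0 then shift x -32.4 y 0.2 z 1.7 mm
```

```bash

python3 -m jog '0 -0.004 0 0 0;0 -0.004 0 0 0;0 -0.004 0 0 0;0 -0.004 0 0 0;0 -0.004 0 0 0;0 -0.004 0 0 0;0 -0.003 0 0 0;0 0 0 0 0;0 0 0 0 0'
python3 -m jog '0 -0.001 0 0 0;0 -0.001 0 0 0;0 -0.001 0 0 0;0 -0.001 0 0 0;0 0 0 0 0;0 0 0 0 0'
python3 -m jog '0 -0.001 0 0 0;0 -0.001 0 0 0;0 0 0 0 0;0 0 0 0 0'
python3 -c "
from h import *
st(); x,y=W(.0225,.094); to(x,y,.139,7.1)"
```

```text
t: 4.78
tool_pos: [0.6351, 0.1158, 0.1406]
orientation: [-3.135, -0.195, -0.005]
force: [8.0, 0.5, 3.0]
opening: 0.0005
gripper_force: 3.6
t: 5.28
tool_pos: [0.6323, 0.1154, 0.1407]
orientation: [-3.135, -0.195, -0.009]
force: [13.4, 1.9, -2.0]
opening: 0.0006
gripper_force: 6.8
t: 5.62
tool_pos: [0.6318, 0.1153, 0.1408]
orientation: [-3.135, -0.195, -0.016]
force: [23.0, 3.8, -8.8]
opening: 0.0003
gripper_force: 11.7
t 5.62 pos [631.8 115.3 140.8] yaw 7.1 tilt 0.6 F [23.   3.8 -8.8] Mz 0.03 open 0.3 grip 11.7 q6 89
turn 0.0 then shift x -2.8 y 0.1 z 1.8 mm
```

Stop met: force jumped to 23 N with no more travel. Now I back off, rise and look at the front.

```bash

python3 -m jog '0 0.01 0 0 0;0 0.02 0 0 0;0 0.02 0 0 0;0 0 0 -0.03 0;0 0 0 -0.03 0;0.6 0 0 -0.03 0;0.6 0 0 -0.03 0;0.6 -0.03 0 0 0;0.6 -0.03 0 0 0;0.6 -0.03 0 0 0'
python3 -m jog '0.6 -0.03 0 0 0;0.6 -0.03 0 0 0;0.6 -0.03 0 0 0;0.6 -0.02 0 0 0;0.6 0 0 0 0;0.6 0 0 0 0'
python3 -c "
from h import *
st(); x,y=W(-.103,.095); to(x,y,.1075,7.1)
c=cam('wrist'); save(c,'w2'); print(proj('w2',[[*W(-.126,.112),.037],[*W(-.126,.078),.037],[*W(-.09,.112),.037],[*W(-.09,.078),.037]]))"
```

```text
t: 6.45
tool_pos: [0.5869, 0.1099, 0.2591]
orientation: [-3.136, -0.195, 0.003]
force: [-0.1, -0.1, -0.2]
opening: 0.029
gripper_force: 0.0
t: 6.95
tool_pos: [0.478, 0.0963, 0.2591]
orientation: [3.135, 0.195, -0.003]
force: [1.1, 0.4, 0.9]
opening: 0.0556
gripper_force: 0.0
t 6.95 pos [478.   96.3 259.1] yaw 7.1 tilt 0.1 F [1.1 0.4 0.9] Mz -0.06 open 55.6 grip 0.0 q6 88
turn 0.0 then shift x 26.8 y -0.7 z 151.6 mm
[[238.4 180.6]
 [270.1 180.6]
 [238.  146.7]
 [270.6 146.8]]
```

View pics/w2.png

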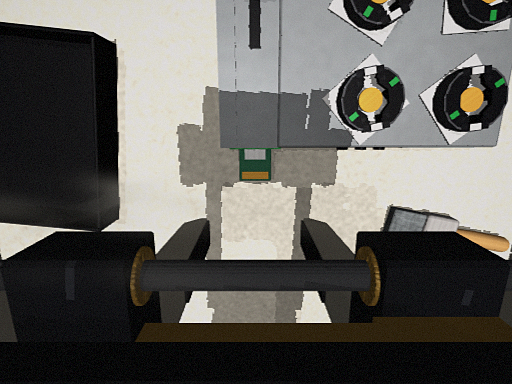

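The module sticks out at (239–271, 148–181), matching the predicted (238–270, 147–181). So it is 36 mm out; I grip it now.

```bash

python3 -m jog '0.6 0.027 -0.0005 0 0;0.6 0 0 0.035 0;0.6 0 0 0.035 0;0.6 0 0 0.035 0;0.6 0 0 0.025 0;0.6 0 0 0.012 0;0.6 0 0 0.0085 0;0.6 0 0 0 0;0.6 0 0 0 0'
python3 -c "from h import *;st()"
python3 -m jog '0.2 0 0 0 0;0.2 0 0 0 0;0.2 0 0 0 0;0.2 0 0 0 0;0.2 0 0 0 0;0.2 0 0 0 0;0.2 0 0 0 0' 25
python3 -c "from h import *;st()"
```

```text
t: 7.75
tool_pos: [0.5069, 0.1003, 0.1102]
orientation: [-3.135, -0.195, -0.002]
force: [-0.3, -0.5, -0.2]
opening: 0.0557
gripper_force: 0.0
t 7.75 pos [506.9 100.3 110.2] yaw 7.1 tilt 0.1 F [-0.3 -0.5 -0.2] Mz -0.02 open 55.7 grip 0.0 q6 88
t: 8.33
tool_pos: [0.5066, 0.1002, 0.1103]
orientation: [-3.136, -0.195, -0.003]
force: [-1.2, -0.5, 6.7]
opening: 0.0336
gripper_force: 25.0
t 8.33 pos [506.6 100.2 110.3] yaw 7.1 tilt 0.1 F [-1.2 -0.5  6.7] Mz -0.06 open 33.6 grip 25.0 q6 88
```

```bash

python3 -m jog '0.2 -0.005 0 0 0;0.2 -0.008 0 0 0;0.2 -0.008 0 0 0;0.2 -0.008 0 0 0;0.2 -0.008 0 0 0;0.2 -0.008 0 0 0;0.2 -0.008 0 0 0;0.2 -0.008 0 0 0;0.2 0 0 0 0;0.2 0 0 0 0'
python3 -c "
from h import *
st();c=cam('wrist'); save(c,'w3');cv2.imwrite('pics/w3c.png',c['color'][100:330,120:400,::-1])"
```

```text
t: 9.17
tool_pos: [0.4443, 0.0925, 0.1087]
orientation: [3.135, 0.195, -0.002]
force: [-0.1, 0.5, -0.0]
opening: 0.0339
gripper_force: 25.0
t 9.17 pos [444.3  92.5 108.7] yaw 7.1 tilt 0.1 F [-0.1  0.5 -0. ] Mz -0.02 open 33.9 grip 25.0 q6 88
```

View pics/w3c.png

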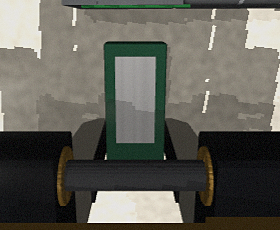

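The module is out and held level in the fingers, with its rear end at crop (135, 45), clear of the tester edge (v≈5). Next I lift it and carry it to the bin.

```bash

python3 -m jog '0.2 -0.01 0 -0.02 0;0.2 0 0 -0.025 0;0.2 0 0 -0.025 0;0.2 0 0 -0.02 0;0.2 0 0 0 0'
python3 -c "from h import *;st();to(.487,.330,.0945,4)"
```

```text
t: 9.63
tool_pos: [0.4382, 0.0916, 0.2041]
orientation: [-3.135, -0.195, -0.012]
force: [1.1, -1.2, -0.2]
opening: 0.0336
gripper_force: 25.0
t 9.63 pos [438.2  91.6 204.1] yaw 7.1 tilt 0.4 F [ 1.1 -1.2 -0.2] Mz 0.00 open 33.6 grip 25.0 q6 88
turn 3.1 then shift x 65.3 y -234.4 z 109.6 mm
```

```bash

python3 -m jog '0.2 0 0 0 3;0.2 0.005 -0.018 0 0;0.2 0.0075 -0.027 0 0;0.2 0.0075 -0.027 0 0;0.2 0.0075 -0.027 0 0;0.2 0.0075 -0.027 0 0;0.2 0.0075 -0.027 0 0;0.2 0.0075 -0.027 0 0;0.2 0.0075 -0.027 0 0;0.2 0.0075 -0.027 0 0'
python3 -m jog '0.2 0 0 0 0;0.2 0 0 0.02 0;0.2 0 0 0.025 0;0.2 0 0 0.025 0;0.2 0 0 0.015 0;0.2 0 0 0.008 0;0.2 0 0 0.004 0;0.2 0 0 0 0;0.2 0 0 0 0;0.2 0 0 0 0'
python3 -c "
from h import *
st();to(.487,.330,.0945,4);c=cam('top'); save(c,'top1');crop('top1','t1c',70,170,190,270,6.5)"
```

```text
t: 10.47
tool_pos: [0.4834, 0.3308, 0.1978]
orientation: [3.139, 0.113, -0.002]
force: [0.2, -0.3, 0.6]
opening: 0.0336
gripper_force: 25.0
t: 11.3
tool_pos: [0.4844, 0.3299, 0.1037]
orientation: [-3.138, -0.113, -0.003]
force: [-0.2, -0.8, -1.0]
opening: 0.0337
gripper_force: 25.0
t 11.30 pos [484.4 329.9 103.7] yaw 4.1 tilt 0.1 F [-0.2 -0.8 -1. ] Mz 0.04 open 33.7 grip 25.0 q6 115
turn 0.1 then shift x 2.6 y 0.1 z 9.2 mm
```

View pics/t1c.png

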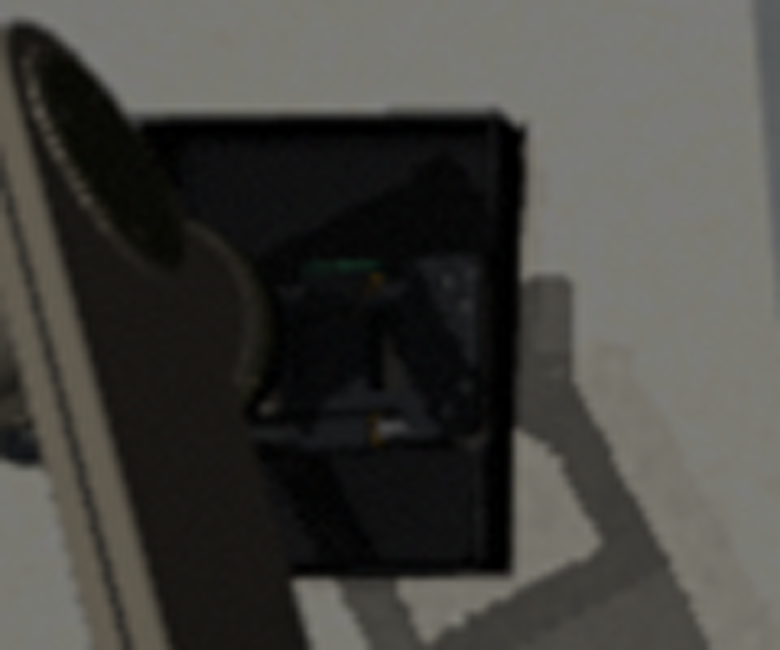

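The gripper is over the middle of the bin and the green end of the module is just visible at (340, 267). I lower gently until it touches.

```bash

python3 -m jog '0.2 0 0 0.003 0;0.2 0 0 0.003 0;0.2 0 0 0 0;0.2 0 0 0 0'
python3 -m jog '0.2 0 0 0.001 0;0.2 0 0 0.001 0;0.2 0 0 0 0;0.2 0 0 0 0'
python3 -m jog '0.2 0 0 0.001 0;0.2 0 0 0 0;0.2 0 0 0 0'
python3 -c "from h import *;st()"
```

```text
t: 11.68
tool_pos: [0.4832, 0.3294, 0.096]
orientation: [3.139, 0.113, -0.001]
force: [-0.2, -0.1, -0.9]
opening: 0.0339
gripper_force: 25.0
t: 12.02
tool_pos: [0.4835, 0.3295, 0.0944]
orientation: [-3.139, -0.113, -0.0]
force: [-0.7, -0.7, 2.2]
opening: 0.0336
gripper_force: 25.0
t: 12.27
tool_pos: [0.4836, 0.3295, 0.0944]
orientation: [3.14, 0.113, 0.0]
force: [-5.1, -3.0, 10.4]
opening: 0.0338
gripper_force: 25.0
t 12.27 pos [483.6 329.5  94.4] yaw 4.1 tilt 0.0 F [-5.1 -3.  10.4] Mz -0.01 open 33.8 grip 25.0 q6 115
```

```bash

python3 -m jog '0.2 0 0 -0.0007 0;0.4 0 0 0 0;0.5 0 0 0 0;0.6 0 0 0 0;0.6 0 0 0 0;0.6 0 0 0 0;0.6 0 0 -0.015 0;0.6 0 0 -0.03 0;0.6 0 0 -0.03 0;0.6 0 0 -0.03 0'
python3 -m jog '0.6 0 0 -0.03 0;0.6 -0.03 0 -0.03 0;0.6 -0.03 0 -0.03 0;0.6 -0.03 0 0 0;0.6 0 0 0 0;0.6 0 0 0 0'
python3 -c "
from h import *
st();c=cam('wrist'); save(c,'w4'); to(.512,-.336,.30,7)"
```

```text
t: 13.1
tool_pos: [0.483, 0.3292, 0.1996]
orientation: [3.139, 0.113, -0.002]
force: [0.3, 0.5, -0.0]
opening: 0.0556
gripper_force: 0.0
t: 13.6
tool_pos: [0.394, 0.3233, 0.2884]
orientation: [-3.139, -0.115, -0.002]
force: [0.1, 0.2, 0.2]
opening: 0.0557
gripper_force: 0.0
t 13.60 pos [394.  323.3 288.4] yaw 4.2 tilt 0.1 F [0.1 0.2 0.2] Mz 0.03 open 55.7 grip 0.0 q6 119
turn -2.8 then shift x 36.2 y 668.5 z -12.1 mm
```

View pics/w4.png

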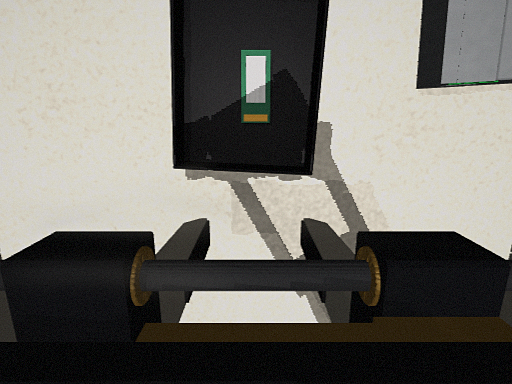

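The module lies flat in the bin, same side up, at (240–271, 50–123). Now on to the cap tray.

```bash

python3 -m jog '0.5 -0.002 0.033 0 0;0.5 -0.002 0.033 0 0;0.5 -0.002 0.033 0 0;0.5 -0.002 0.033 0 0;0.5 -0.002 0.033 0 0;0.5 -0.002 0.033 0 0;0.5 -0.002 0.033 0 0;0.5 -0.002 0.033 0 0;0.5 -0.002 0.033 0 0;0.5 -0.002 0.033 0 0'
python3 -m jog '0.5 -0.002 0.033 0 0;0.5 -0.002 0.033 0 0;0.5 -0.002 0.033 0 0;0.5 -0.002 0.033 0 0;0.5 -0.002 0.033 0 0;0.5 -0.002 0.033 0 0;0.5 -0.002 0.033 0 0;0.5 -0.002 0.033 0 0;0.5 -0.002 0.033 0 0;0.5 -0.002 0.033 0 0'
python3 -m jog '0.5 0 0 0 0;0.5 0 0 0 0;0.5 0 0 0 0;0.5 0 0 0 0'
python3 -c "
from h import *
st();c=cam('wrist'); save(c,'w5'); cv2.imwrite('pics/w5c.png',cv2.resize(c['color'][0:240,60:452,::-1],None,fx=2,fy=2,interpolation=cv2.INTER_CUBIC))"
```

```text
t: 14.48
tool_pos: [0.3987, -0.0097, 0.2874]
orientation: [3.14, 0.112, -0.001]
force: [0.5, 0.2, 0.1]
opening: 0.0463
gripper_force: 0.0
t: 15.32
tool_pos: [0.4019, -0.3409, 0.2866]
orientation: [-3.139, -0.111, 0.002]
force: [-0.0, 0.3, 0.1]
opening: 0.0462
gripper_force: 0.0
t: 15.65
tool_pos: [0.4024, -0.3375, 0.2873]
orientation: [-3.139, -0.114, 0.001]
force: [0.5, -0.6, 1.0]
opening: 0.0463
gripper_force: 0.0
t 15.65 pos [ 402.4 -337.5  287.3] yaw 4.2 tilt 0.1 F [ 0.5 -0.6  1. ] Mz 0.01 open 46.3 grip 0.0 q6 40
```

View pics/w5c.png

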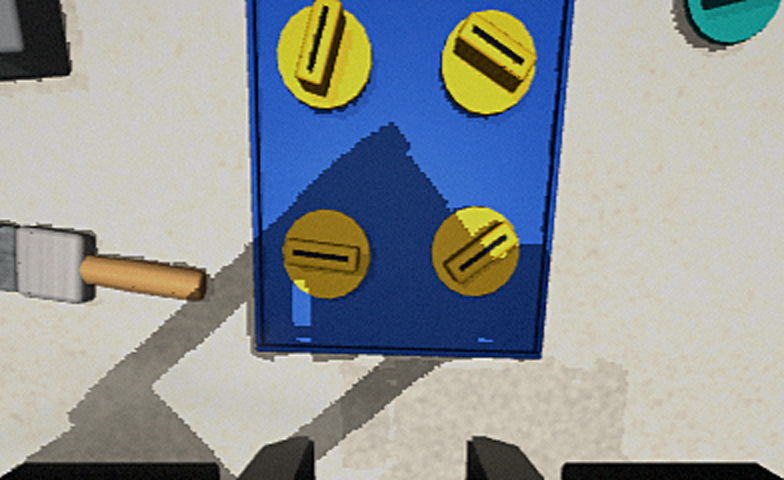

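All four caps are seen in the crop: flange centres about (324, 60), (489, 62), (326, 254), (476, 251), with dark bar inlays on top. Next I compute the poses.

```bash
python3 -c "
from h import *
f=lambda x,y,z: pix('w5',*cr(x,y,60,0,2),z)[:2]
for n,c,a,b in[(1,(324.5,59),(333,3),(312,68)),(2,(489,61),(474,27),(522,62)),(3,(326.5,253.5),(292,252),(347,260)),(4,(476,251),(460,274),(505,234))]:
  p,q=f(*a,.05),f(*b,.05);d=p-q
  print(n,f(*c,.0215),(p+q)/2,np.linalg.norm(d).round(4),np.degrees(np.arctan2(d[1],d[0])).round(1))
to(.462,-.294,.16,-99)
"
```

```text
1 [ 0.5624 -0.2896] [ 0.5649  -0.29165] 0.031 -17.1
2 [ 0.5679 -0.379 ] [ 0.5674 -0.3789] 0.0291 61.7
3 [ 0.4594 -0.2956] [ 0.4585 -0.2949] 0.0299 86.2
4 [ 0.4672 -0.3829] [ 0.46585 -0.3824 ] 0.0315 136.2
turn 103.2 then shift x -52.1 y -52.0 z 127.6 mm
```

```bash

python3 -m jog '0.5 0.03 -0.019 0 0;0.5 0.03 -0.019 0 0;0.5 0 0 0.008 -6.8;0.5 0 0 0.008 -6.8;0.5 0 0 0.008 -6.8;0.5 0 0 0.008 -6.8;0.5 0 0 0.008 -6.8;0.5 0 0 0.008 -6.8;0.5 0 0 0.008 -6.8;0.5 0 0 0.008 -6.8'
python3 -m jog '0.5 0 0 0.008 -6.8;0.5 0 0 0.008 -6.8;0.5 0 0 0.008 -6.8;0.5 0 0 0.008 -6.8;0.5 0 0 0 0;0.5 0 0 0 0;0.5 0 0 0 0'
python3 -c "
from h import *
st();to(.4592,-.2952,.109,85.8);c=cam('wrist'); save(c,'w6'); print(proj('w6',[[.4592,-.2952,.05],[.4592,-.2952,.022]]))"
```

```text
t: 16.53
tool_pos: [0.4598, -0.2948, 0.2239]
orientation: [2.734, 1.546, 0.001]
force: [-0.3, 0.3, -0.1]
opening: 0.0466
gripper_force: 0.0
t: 17.12
tool_pos: [0.4598, -0.2955, 0.1926]
orientation: [2.306, 2.133, 0.0]
force: [-0.2, 0.2, 0.6]
opening: 0.0465
gripper_force: 0.0
t 17.12 pos [ 459.8 -295.5  192.6] yaw 85.5 tilt 0.0 F [-0.2  0.2  0.6] Mz -0.04 open 46.5 grip 0.0 q6 -34
turn -0.3 then shift x 0.3 y -0.6 z 83.6 mm
[[254.  205.1]
 [254.  196.3]]
```

```bash

python3 -m jog '0.5 0 -0.0005 0.03 0;0.5 0 0 0.028 0;0.5 0 0 0.014 0;0.5 0 0 0.007 0;0.5 0 0 0.0035 0;0.5 0 0 0 0;0.5 0 0 0 0'
python3 -c "from h import *;st()"
python3 -m jog '0.05 0 0 0 0;0.05 0 0 0 0;0.05 0 0 0 0;0.05 0 0 0 0;0.05 0 0 0 0;0.05 0 0 0 0;0.05 0 0 0 0' 30
python3 -c "from h import *;st()"
```

```text
t: 17.75
tool_pos: [0.4597, -0.2964, 0.1107]
orientation: [2.302, 2.135, 0.001]
force: [0.4, -0.5, -0.2]
opening: 0.0467
gripper_force: 0.0
t 17.75 pos [ 459.7 -296.4  110.7] yaw 85.7 tilt 0.1 F [ 0.4 -0.5 -0.2] Mz -0.05 open 46.7 grip 0.0 q6 -34
t: 18.33
tool_pos: [0.459, -0.2959, 0.1095]
orientation: [2.303, 2.137, 0.0]
force: [-0.6, -0.5, 2.1]
opening: 0.0138
gripper_force: 30.0
t 18.33 pos [ 459.  -295.9  109.5] yaw 85.7 tilt 0.0 F [-0.6 -0.5  2.1] Mz 0.03 open 13.8 grip 30.0 q6 -34
```

```bash

python3 -m jog '0.05 0 0 -0.02 0;0.05 0 0 -0.03 0;0.05 0 0 -0.03 0;0.05 0 0 -0.025 0;0.05 0 0 0 7;0.05 0 0 0 7;0.05 0 0 0 0'
python3 -c "
from h import *
st();to(.677,-.0794,.195,71.8)"
```

```text
t: 18.92
tool_pos: [0.4591, -0.296, 0.2149]
orientation: [2.551, 1.832, 0.0]
force: [-0.0, 0.3, -0.5]
opening: 0.0136
gripper_force: 30.0
t 18.92 pos [ 459.1 -296.   214.9] yaw 71.4 tilt 0.1 F [-0.   0.3 -0.5] Mz -0.01 open 13.6 grip 30.0 q6 -20
turn -0.4 then shift x 273.8 y 139.3 z 19.9 mm
```

```bash

python3 -m jog '0.05 0.0274 0.014 0 0;0.05 0.0274 0.014 0 0;0.05 0.0274 0.014 0 0;0.05 0.0274 0.014 0 0;0.05 0.0274 0.014 0 0;0.05 0.0274 0.014 0 0;0.05 0.0274 0.014 0 0;0.05 0.0274 0.014 0 0;0.05 0.0274 0.014 0 0;0.05 0.0274 0.014 0 0'
python3 -m jog '0.05 0 0 0.008 0;0.05 0 0 0 0;0.05 0 0 0 0'
python3 -c "
from h import *
st();to(.677,-.0794,.195,71.8)
c=cam('wrist'); save(c,'w7'); cv2.imwrite('pics/w7c.png',cv2.resize(c['color'][60:280,120:392,::-1],None,fx=2.7,fy=2.7,interpolation=cv2.INTER_CUBIC))"
```

```text
t: 19.75
tool_pos: [0.6783, -0.0782, 0.2132]
orientation: [-2.541, -1.846, 0.002]
force: [1.2, -0.7, 0.0]
opening: 0.0136
gripper_force: 30.0
t: 20.0
tool_pos: [0.6767, -0.0795, 0.2045]
orientation: [-2.541, -1.843, 0.004]
force: [0.6, -0.3, -0.9]
opening: 0.0136
gripper_force: 30.0
t 20.00 pos [676.7 -79.5 204.5] yaw 71.9 tilt 0.2 F [ 0.6 -0.3 -0.9] Mz 0.01 open 13.6 grip 30.0 q6 7
turn 0.1 then shift x 0.2 y 0.2 z 9.5 mm
```

View pics/w7c.png

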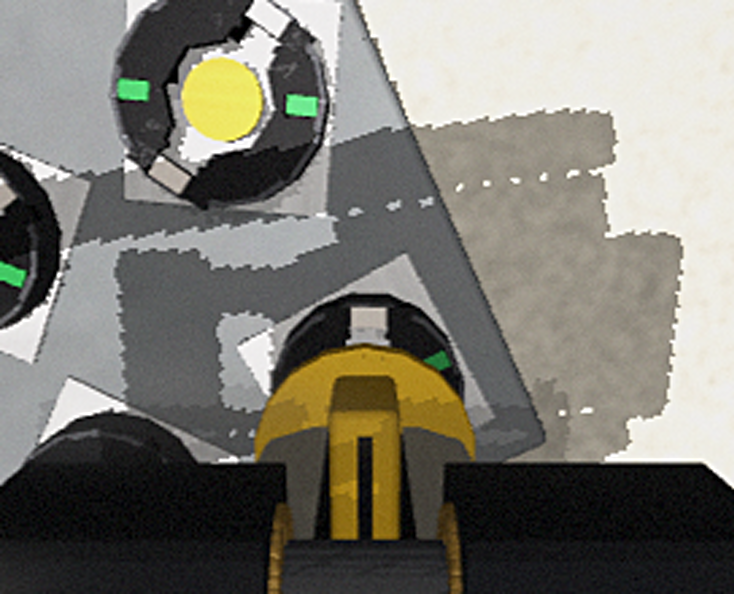

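The cap hangs over port B: flange spans x 255–474 (front edge v≈347). The port rim's front edge is at v≈293 and its white slot at (369, 320), in line with the bar. I compute the fine offset from this picture, and port C/A data too.

```bash
python3 -c "
from h import *
f=lambda x,y,z: pix('w7',*cr(x,y,120,60,2.7),z)[:2]
s=robot.read_state();p=s['tool_pos'][:2];a=np.radians(yaw(s));U=np.array([[np.cos(a),np.sin(a)],[np.sin(a),-np.cos(a)]])
T=lambda q:(U@(q-p)*1e3).round(1)
print('flange front',T(f(365,347,.1175)),'(26 exp)', 'L',T(f(255,450,.1175)),'R',T(f(474,450,.1175)))
print('rim front',T(f(368,293,.068)),'(28 exp)','slot mark',T(f(369,318,.068)),'green',T(f(439,360,.068)))
pl=f(222,99,.062);g1,g2=f(133,90,.068),f(302,105,.068);print('A?',pl,(g1+g2)/2,np.degrees(np.arctan2(*(g1-g2)[::-1])))
"
```

```text
flange front [27.6 -0.7] (26 exp) L [  3.3 -25.8] R [ 3.5 24.3]
rim front [31.8 -0. ] (28 exp) slot mark [24.5  0.3] green [12.3 20.6]
A? [0.665  0.0125] [0.6649  0.01235] 157.08596112048895
```

```bash

python3 -m jog '0.05 -0.0005 0.0007 0.012 0;0.05 0 0 0.012 0;0.05 0 0 0.003 0;0.05 0 0 0.002 0;0.05 0 0 0.002 0;0.05 0 0 0.002 0;0.05 0 0 0 0;0.05 0 0 0 0'
python3 -c "from h import *;st()"
python3 -m jog '0.05 0 0 0.002 0;0.05 0 0 0.002 0;0.05 0 0 0 0;0.05 0 0 0 0'
python3 -c "from h import *;st()"
```

```text
t: 20.72
tool_pos: [0.6785, -0.0803, 0.1737]
orientation: [2.546, 1.84, 0.0]
force: [-0.0, 0.2, -1.2]
opening: 0.0137
gripper_force: 30.0
t 20.72 pos [678.5 -80.3 173.7] yaw 71.7 tilt 0.0 F [-0.   0.2 -1.2] Mz -0.04 open 13.7 grip 30.0 q6 7
t: 21.05
tool_pos: [0.6782, -0.0802, 0.1691]
orientation: [-2.546, -1.841, 0.0]
force: [-0.0, -0.1, -0.6]
opening: 0.0139
gripper_force: 30.0
t 21.05 pos [678.2 -80.2 169.1] yaw 71.7 tilt 0.0 F [-0.  -0.1 -0.6] Mz -0.05 open 13.9 grip 30.0 q6 7
```

```bash

python3 -m jog '0.05 0 0 0.002 0;0.05 0 0 0.002 0;0.05 0 0 0.002 0;0.05 0 0 0 0;0.05 0 0 0 0'
python3 -m jog '0.05 0 0 0.001 0;0.05 0 0 0.001 0;0.05 0 0 0 0;0.05 0 0 0 0'
python3 -c "from h import *;st()"
```

```text
t: 21.47
tool_pos: [0.6786, -0.0803, 0.1638]
orientation: [2.546, 1.84, 0.001]
force: [-0.4, 0.7, 2.5]
opening: 0.0132
gripper_force: 30.0
t: 21.8
tool_pos: [0.6786, -0.0803, 0.1617]
orientation: [2.546, 1.84, 0.001]
force: [0.7, 0.1, 4.0]
opening: 0.0138
gripper_force: 30.0
t 21.80 pos [678.6 -80.3 161.7] yaw 71.7 tilt 0.0 F [0.7 0.1 4. ] Mz -0.01 open 13.8 grip 30.0 q6 7
```

```bash

python3 -m jog '0.05 0 0 0.0007 0;0.05 0 0 0.0007 0;0.05 0 0 0 0;0.05 0 0 0 0'
python3 -m jog '0.05 0 0 0 6;0.05 0 0 0 6;0.05 0 0 0 6;0.05 0 0 0 0'
python3 -c "from h import *;st()"
```

```text
t: 22.13
tool_pos: [0.6786, -0.0803, 0.1616]
orientation: [2.545, 1.84, 0.001]
force: [-5.3, 0.5, 12.2]
opening: 0.0138
gripper_force: 30.0
t: 22.47
tool_pos: [0.6786, -0.0802, 0.1615]
orientation: [2.807, 1.41, 0.001]
force: [-2.8, 1.0, 12.4]
opening: 0.0137
gripper_force: 30.0
t 22.47 pos [678.6 -80.2 161.5] yaw 53.3 tilt 0.1 F [-2.8  1.  12.4] Mz -0.11 open 13.7 grip 30.0 q6 26
```

```bash

python3 -m jog '0.05 0 0 0 6;0.05 0 0 0 6;0.05 0 0 0 6;0.05 0 0 0 6;0.05 0 0 0 6;0.05 0 0 0 6;0.05 0 0 0 0'
python3 -c "from h import *;st()"
python3 -m jog '0.05 0 0 0 3;0.05 0 0 0 3;0.05 0 0 0 0;0.05 0 0 0 0'
python3 -c "from h import *;st()"
```

```text
t: 23.05
tool_pos: [0.6784, -0.0799, 0.1616]
orientation: [-3.105, -0.474, -0.001]
force: [-5.6, 1.9, 12.5]
opening: 0.014
gripper_force: 30.0
t 23.05 pos [678.4 -79.9 161.6] yaw 17.4 tilt 0.0 F [-5.6  1.9 12.5] Mz -0.12 open 14.0 grip 30.0 q6 62
t: 23.38
tool_pos: [0.6784, -0.0798, 0.1616]
orientation: [-3.125, -0.321, -0.001]
force: [-5.2, 2.6, 13.5]
opening: 0.0138
gripper_force: 30.0
t 23.38 pos [678.4 -79.8 161.6] yaw 11.7 tilt 0.0 F [-5.2  2.6 13.5] Mz -0.05 open 13.8 grip 30.0 q6 67
```

```bash

python3 -m jog '0.05 0 0 0 1.5;0.05 0 0 0 1.5;0.05 0 0 0 0;0.05 0 0 0 0'
python3 -c "from h import *;st()"
python3 -m jog '0.05 0 0 0 1.5;0.05 0 0 0 1.5;0.05 0 0 0 0;0.05 0 0 0 0'
python3 -c "from h import *;st()"
```

```text
t: 23.72
tool_pos: [0.6784, -0.0796, 0.1616]
orientation: [-3.132, -0.24, -0.001]
force: [-4.6, 3.7, 13.5]
opening: 0.0135
gripper_force: 30.1
t 23.72 pos [678.4 -79.6 161.6] yaw 8.8 tilt 0.0 F [-4.6  3.7 13.5] Mz 0.30 open 13.5 grip 30.1 q6 70
t: 24.05
tool_pos: [0.6784, -0.0788, 0.1616]
orientation: [-3.136, -0.158, -0.001]
force: [-5.8, 6.6, 14.3]
opening: 0.0139
gripper_force: 30.0
t 24.05 pos [678.4 -78.8 161.6] yaw 5.8 tilt 0.1 F [-5.8  6.6 14.3] Mz 0.20 open 13.9 grip 30.0 q6 73
```

```bash

python3 -m jog '0.2 0 0 0 0;0.3 0 0 0 0;0.4 0 0 0 0;0.4 0 0 -0.01 0;0.4 0 0 -0.03 0;0.4 0 0 -0.03 0;0.4 0 0 -0.03 0;0.4 -0.03 0.01 -0.02 0;0.4 -0.03 0.01 0 0;0.4 -0.03 0.01 0 0'
python3 -m jog '0.4 -0.02 0 0 0;0.4 0 0 0 0;0.4 0 0 0 0'
python3 -c "
from h import *
st();to(.5677,-.379,.24,60)
c=cam('wrist'); save(c,'w8'); cv2.imwrite('pics/w8c.png',cv2.resize(c['color'][0:240,40:472,::-1],None,fx=1.85,fy=1.85,interpolation=cv2.INTER_CUBIC))"
```

```text
t: 24.88
tool_pos: [0.5918, -0.1197, 0.2826]
orientation: [3.136, 0.158, 0.006]
force: [-0.1, -0.5, -0.2]
opening: 0.0372
gripper_force: 0.0
t: 25.13
tool_pos: [0.5713, -0.1216, 0.2807]
orientation: [3.138, 0.155, 0.001]
force: [-0.3, 0.7, 0.3]
opening: 0.0374
gripper_force: 0.0
t 25.13 pos [ 571.3 -121.6  280.7] yaw 5.7 tilt 0.0 F [-0.3  0.7  0.3] Mz 0.02 open 37.4 grip 0.0 q6 67
turn -54.3 then shift x -224.7 y 125.6 z 40.7 mm
```

View pics/w8c.png

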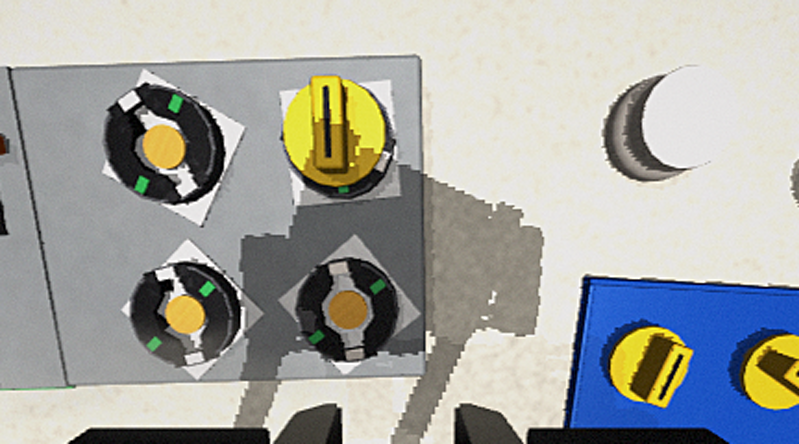

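Port B holds its cap, bar from (327, 80) to (330, 165), pointing at the green mark (343, 189). Ports A (163, 147), C (186, 315) and D (348, 310) are free; caps 1 and 2 are still in the tray.

```bash
cat >> h.py <<'E'
def blobs(n,z=.026,amin=300):
    """yellow blobs: pixel centroid, world position at z"""
    im=np.load(f"pics/{n}.npz")["color"]; hsv=cv2.cvtColor(im,cv2.COLOR_RGB2HSV)
    m=cv2.inRange(hsv,(20,150,60),(34,255,255)); m=cv2.morphologyEx(m,cv2.MORPH_CLOSE,np.ones((9,9)))
    k,_,s,c=cv2.connectedComponentsWithStats(m)
    for i in range(1,k):
        if s[i,4]>amin:
            x,y,w,h=s[i,:4]; print("blob",c[i].round(1),"area",s[i,4],"box",s[i,:4],"world",pix(n,*c[i],z)[:2])
E
python3 -c "
from h import *
f=lambda x,y,z: pix('w8',*cr(x,y,40,0,1.85),z)[:2]
for n,p,a,b in[('A',(163,147),(176,103),(141,184)),('C',(186,315),(207,289),(154,344)),('D',(348,310),(378,286),(316,338))]:
  a,b=f(*a,.068),f(*b,.068);d=a-b
  print(n,f(*p,.062),(a+b)/2,np.degrees(np.arctan2(d[1],d[0])))
d=f(326,88,.104)-f(330,157,.104);print('B bar',np.degrees(np.arctan2(d[1],d[0])),'B ctr',(f(326,88,.104)+f(330,157,.104))/2)
blobs('w5');blobs('w8')
"
```

```text
A [0.6644 0.0125] [0.66495 0.01235] -23.898097251279776
C [ 5.755e-01 -1.000e-04] [0.57535 0.00085] -40.67040894141322
D [ 0.5875 -0.0915] [ 0.5871  -0.09135] -44.55722844702175
B bar 7.542330413930915 B ctr [ 0.67805 -0.0793 ]
blob [221.8  27.1] area 1970 box [199   0  47  54] world [ 0.5633 -0.2899]
blob [303.8  30.7] area 1908 box [281   5  47  52] world [ 0.5662 -0.3779]
blob [297.2 125.2] area 1510 box [276 103  43  45] world [ 0.4672 -0.3816]
blob [222.9 126.5] area 1505 box [202 105  43  44] world [ 0.4595 -0.2959]
blob [220.3  70.7] area 2560 box [193  41  55  60] world [ 0.6865 -0.0723]
blob [128.4  78.8] area 410 box [118  68  23  23] world [0.6682 0.0272]
blob [139.8 169.4] area 336 box [130 160  21  20] world [0.5688 0.0143]
blob [390.7 196.8] area 1402 box [369 176  45  44] world [ 0.5654 -0.2866]
blob [465.  201.8] area 1564 box [440 181  56  40] world [ 0.5682 -0.3775]
blob [334.8 277.7] area 339 box [325 248  16  58] world [ 0.4517 -0.2375]
blob [174.3 280.8] area 318 box [170 252  14  54] world [ 0.4266 -0.0309]
```

```bash

python3 -m jog '0.5 -0.0032 0.0284 0 0;0.5 -0.0032 0.0284 0 0;0.5 -0.0032 0.0284 0 0;0.5 -0.0032 0.0284 0 0;0.5 -0.0032 0.0284 0 0;0.5 -0.0032 0.0284 0 0;0.5 -0.0032 0.0284 0 0;0.5 -0.0032 0.0284 0 0;0.5 -0.0032 0.0284 0 0;0.5 0 0 0.011 -6.9'
python3 -m jog '0.5 0 0 0.011 -6.9;0.5 0 0 0.011 -6.9;0.5 0 0 0.011 -6.9;0.5 0 0 0.011 -6.9;0.5 0 0 0.011 -6.9;0.5 0 0 0.011 -6.9;0.5 0 0 0.011 -6.9;0.5 0 0 0 0;0.5 0 0 0 0;0.5 0 0 0 0'
python3 -c "
from h import *
st();to(.5677,-.379,.109,60.5)
c=cam('wrist'); save(c,'w9'); print('ref');blobs('w6');print('now');blobs('w9'); print(proj('w9',[[.5677,-.379,.022]]))
c=cam('top'); save(c,'top2');print('top0');blobs('top0',amin=60);print('top2');blobs('top2',amin=60)"
```

```text
t: 26.02
tool_pos: [0.5693, -0.3839, 0.2709]
orientation: [3.119, 0.337, 0.004]
force: [0.5, 0.1, 0.5]
opening: 0.0467
gripper_force: 0.0
t: 26.85
tool_pos: [0.5695, -0.3784, 0.1925]
orientation: [2.71, 1.587, 0.0]
force: [-1.2, 1.2, 0.6]
opening: 0.0465
gripper_force: 0.0
t 26.85 pos [ 569.5 -378.4  192.5] yaw 60.7 tilt 0.0 F [-1.2  1.2  0.6] Mz 0.01 open 46.5 grip 0.0 q6 -9
turn 0.2 then shift x -1.4 y -1.3 z 83.5 mm
ref
blob [371.8 180.6] area 2745 box [341 152  68  57] world [ 0.5634 -0.2879]
blob [253.7 195.8] area 2488 box [226 168  56  60] world [ 0.459  -0.2936]
blob [352.7 273.8] area 386 box [341 247  20  59] world [ 0.547  -0.3775]
blob [272.6 299.4] area 679 box [246 291  47  25] world [ 0.4692 -0.3991]
now
blob [197.3 109.8] area 3033 box [164  79  65  63] world [ 0.5648 -0.2895]
blob [253.3 197.9] area 2492 box [226 170  56  60] world [ 0.5682 -0.3778]
blob [162.5 256.8] area 713 box [146 226  37  80] world [ 0.4662 -0.3861]
blob [352.5 276. ] area 493 box [340 247  21  58] world [ 0.6131 -0.4913]
blob [316.5 331. ] area 6597 box [114 317 376  25] world [ 0.5559 -0.5295]
[[253.4 198.2]]
top0
blob [372.5 203.3] area 226 box [364 195  18  17] world [ 0.5661 -0.3767]
blob [341.  204.3] area 223 box [333 197  17  16] world [ 0.5625 -0.2877]
blob [375.1 238.8] area 236 box [367 231  17  17] world [ 0.466  -0.3803]
blob [344.  241.1] area 225 box [336 233  17  17] world [ 0.4586 -0.2937]
top2
blob [267.6 159.9] area 249 box [259 151  18  18] world [ 0.6907 -0.0789]
blob [340.9 204.1] area 225 box [333 196  17  17] world [ 0.563  -0.2876]
```

```bash

python3 -m jog '0.5 -0.0014 -0.0013 0.03 0;0.5 0 0 0.028 0;0.5 0 0 0.014 0;0.5 0 0 0.007 0;0.5 0 0 0.0035 0;0.5 0 0 0 0;0.5 0 0 0 0'
python3 -c "from h import *;st()"
python3 -m jog '0.05 0 0 0 0;0.05 0 0 0 0;0.05 0 0 0 0;0.05 0 0 0 0;0.05 0 0 0 0;0.05 0 0 0 0;0.05 0 0 0 0' 30
python3 -c "from h import *;st()"
python3 -m jog '0.05 0 0 -0.02 0;0.05 0 0 -0.03 0;0.05 0 0 -0.03 0;0.05 0 0 -0.025 0;0.05 0 0 0 7;0.05 0 0 0 7;0.05 0 0 0 7;0.05 0 0 0 3;0.05 0 0 0 0'
python3 -c "
from h import *
st();to(.6648,.0125,.205,37)"
```

```text
t: 27.53
tool_pos: [0.5677, -0.3795, 0.1111]
orientation: [2.706, 1.591, 0.001]
force: [0.4, -0.5, 0.6]
opening: 0.047
gripper_force: 0.0
t 27.53 pos [ 567.7 -379.5  111.1] yaw 60.9 tilt 0.1 F [ 0.4 -0.5  0.6] Mz -0.01 open 47.0 grip 0.0 q6 -9
t: 28.12
tool_pos: [0.567, -0.3789, 0.1096]
orientation: [2.708, 1.593, 0.0]
force: [0.1, -0.2, 1.7]
opening: 0.0139
gripper_force: 30.0
t 28.12 pos [ 567.  -378.9  109.6] yaw 60.9 tilt 0.0 F [ 0.1 -0.2  1.7] Mz -0.01 open 13.9 grip 30.0 q6 -9
t: 28.87
tool_pos: [0.5668, -0.3788, 0.2142]
orientation: [-2.981, -0.991, 0.0]
force: [1.5, -0.2, -0.6]
opening: 0.0136
gripper_force: 30.0
t 28.87 pos [ 566.8 -378.8  214.2] yaw 36.8 tilt 0.0 F [ 1.5 -0.2 -0.6] Mz -0.03 open 13.6 grip 30.0 q6 15
turn -0.2 then shift x 313.8 y -253.5 z 9.2 mm
```

```bash

python3 -m jog '0.05 0 0 -0.025 0;0.05 0.0241 -0.0195 0 0;0.05 0.0241 -0.0195 0 0;0.05 0.0241 -0.0195 0 0;0.05 0.0241 -0.0195 0 0;0.05 0.0241 -0.0195 0 0;0.05 0.0241 -0.0195 0 0;0.05 0.0241 -0.0195 0 0;0.05 0.0241 -0.0195 0 0;0.05 0.0241 -0.0195 0 0'
python3 -m jog '0.05 0.0241 -0.0195 0 0;0.05 0.0241 -0.0195 0 0;0.05 0.0241 -0.0195 0 0;0.05 0.0241 -0.0195 0 0;0.05 0 0 0.02 0;0.05 0 0 0.014 0;0.05 0 0 0 0;0.05 0 0 0 0;0.05 0 0 0 0'
python3 -c "
from h import *
st();to(.6648,.0125,.169,37)
c=cam('wrist'); save(c,'w10');blobs('w10')"
```

```text
t: 29.7
tool_pos: [0.6349, -0.1067, 0.2393]
orientation: [-2.978, -0.999, 0.0]
force: [-0.2, 0.3, 0.7]
opening: 0.0138
gripper_force: 30.0
t: 30.45
tool_pos: [0.6649, 0.0109, 0.2055]
orientation: [-2.98, -0.994, 0.001]
force: [0.1, -0.1, -0.4]
opening: 0.0137
gripper_force: 30.0
t 30.45 pos [664.9  10.9 205.5] yaw 36.9 tilt 0.0 F [ 0.1 -0.1 -0.4] Mz -0.04 open 13.7 grip 30.0 q6 50
turn -0.1 then shift x 0.9 y -1.3 z 36.5 mm
blob [254.9 218.4] area 2953 box [215 188  81  72] world [ 0.6457 -0.0034]
```

```bash

python3 -m jog '0.05 0.001 -0.001 0.012 0;0.05 0 0 0.012 0;0.05 0 0 0.004 0;0.05 0 0 0.002 0;0.05 0 0 0.002 0;0.05 0 0 0.002 0;0.05 0 0 0 0;0.05 0 0 0 0'
python3 -c "from h import *;st()"
python3 -m jog '0.05 0 0 0.002 0;0.05 0 0 0.002 0;0.05 0 0 0 0;0.05 0 0 0 0'
python3 -c "from h import *;st()"
```

```text
t: 31.17
tool_pos: [0.6654, 0.0134, 0.1717]
orientation: [2.98, 0.995, 0.001]
force: [-0.1, 0.3, -0.5]
opening: 0.0137
gripper_force: 30.0
t 31.17 pos [665.4  13.4 171.7] yaw 36.9 tilt 0.0 F [-0.1  0.3 -0.5] Mz -0.01 open 13.7 grip 30.0 q6 50
t: 31.5
tool_pos: [0.6654, 0.0134, 0.1677]
orientation: [2.98, 0.995, 0.001]
force: [-0.1, 0.3, -1.0]
opening: 0.0141
gripper_force: 30.0
t 31.50 pos [665.4  13.4 167.7] yaw 36.9 tilt 0.0 F [-0.1  0.3 -1. ] Mz -0.02 open 14.1 grip 30.0 q6 50
```

Lugs are in with no resistance. I push down 6 mm to flange contact, then twist.

```bash

python3 -m jog '0.05 0 0 0.002 0;0.05 0 0 0.002 0;0.05 0 0 0.0015 0;0.05 0 0 0 0;0.05 0 0 0 0'
python3 -m jog '0.05 0 0 0.0007 0;0.05 0 0 0.0007 0;0.05 0 0 0 0;0.05 0 0 0 0'
python3 -c "from h import *;st()"
```

```text
t: 31.92
tool_pos: [0.6654, 0.0134, 0.1622]
orientation: [2.98, 0.995, 0.001]
force: [-0.7, 1.0, 3.2]
opening: 0.0136
gripper_force: 30.0
t: 32.25
tool_pos: [0.6655, 0.0135, 0.1616]
orientation: [2.98, 0.995, 0.001]
force: [-3.2, 0.3, 8.9]
opening: 0.0136
gripper_force: 30.0
t 32.25 pos [665.5  13.5 161.6] yaw 36.9 tilt 0.0 F [-3.2  0.3  8.9] Mz -0.03 open 13.6 grip 30.0 q6 50
```

```bash

python3 -m jog '0.05 0 0 0.0005 6;0.05 0 0 0 6;0.05 0 0 0 6;0.05 0 0 0 6;0.05 0 0 0 6;0.05 0 0 0 6;0.05 0 0 0 6;0.05 0 0 0 6;0.05 0 0 0 6;0.05 0 0 0 3'
python3 -m jog '0.05 0 0 0 0;0.05 0 0 0 0'
python3 -c "from h import *;st()"
python3 -m jog '0.05 0 0 0 1.5;0.05 0 0 0 1.5;0.05 0 0 0 0;0.05 0 0 0 0'
python3 -c "from h import *;st()"
python3 -m jog '0.05 0 0 0 1.5;0.05 0 0 0 1.5;0.05 0 0 0 0;0.05 0 0 0 0'
python3 -c "from h import *;st()"
```

```text
t: 33.08
tool_pos: [0.6659, 0.0126, 0.1616]
orientation: [3.091, -0.557, 0.003]
force: [-2.4, -1.7, 9.1]
opening: 0.0136
gripper_force: 30.0
t: 33.25
tool_pos: [0.6659, 0.0127, 0.1616]
orientation: [3.093, -0.549, 0.003]
force: [-2.1, -3.1, 9.8]
opening: 0.0139
gripper_force: 30.0
t 33.25 pos [665.9  12.7 161.6] yaw -20.1 tilt 0.1 F [-2.1 -3.1  9.8] Mz -0.01 open 13.9 grip 30.0 q6 107
t: 33.58
tool_pos: [0.6658, 0.0126, 0.1616]
orientation: [3.077, -0.629, 0.003]
force: [-2.5, -3.3, 10.1]
opening: 0.0137
gripper_force: 30.0
t 33.58 pos [665.8  12.6 161.6] yaw -23.1 tilt 0.1 F [-2.5 -3.3 10.1] Mz 0.03 open 13.7 grip 30.0 q6 110
t: 33.92
tool_pos: [0.6657, 0.0124, 0.1616]
orientation: [3.059, -0.708, 0.003]
force: [-3.7, -4.3, 11.1]
opening: 0.0138
gripper_force: 30.3
t 33.92 pos [665.7  12.4 161.6] yaw -26.1 tilt 0.1 F [-3.7 -4.3 11.1] Mz 0.46 open 13.8 grip 30.3 q6 113
```

```bash

python3 -m jog '0.05 0 0 0 1.5;0.05 0 0 0 0;0.2 0 0 0 0;0.3 0 0 0 0;0.4 0 0 0 0;0.4 0 0 -0.01 0;0.4 0 0 -0.03 0;0.4 0 0 -0.03 0;0.4 0 0 -0.03 0;0.4 0 0 0 0'
python3 -m jog '0.4 0 0 0 -5;0.4 0 0 0 -5;0.4 0 0 0 0'
python3 -c "
from h import *
st();to(.563,-.2896,.19,-16)
c=cam('wrist'); save(c,'w11');blobs('w11',z=.09)"
```

```text
t: 34.75
tool_pos: [0.6678, 0.0135, 0.2685]
orientation: [-3.049, 0.748, -0.016]
force: [1.3, -0.2, 1.1]
opening: 0.0373
gripper_force: 0.0
t: 35.0
tool_pos: [0.665, 0.0136, 0.2602]
orientation: [-3.106, 0.473, 0.001]
force: [0.3, -1.3, 0.0]
opening: 0.0371
gripper_force: 0.0
t 35.00 pos [665.   13.6 260.2] yaw -17.3 tilt 0.0 F [ 0.3 -1.3  0. ] Mz 0.02 open 37.1 grip 0.0 q6 104
turn -1.3 then shift x -14.5 y 319.6 z 70.2 mm
blob [345.7 149.5] area 2541 box [318 121  56  56] world [ 0.6818 -0.0741]
blob [256.  191.4] area 2288 box [229 165  55  57] world [0.6692 0.0112]
```

```bash

python3 -m jog '0.5 -0.0015 0.032 0 -1.3;0.5 -0.0015 0.032 0 0;0.5 -0.0015 0.032 0 0;0.5 -0.0015 0.032 0 0;0.5 -0.0015 0.032 0 0;0.5 -0.0015 0.032 0 0;0.5 -0.0015 0.032 0 0;0.5 -0.0015 0.032 0 0;0.5 -0.0015 0.032 0 0;0.5 -0.001 0.032 0 0'
python3 -m jog '0.5 0 0 0.025 0;0.5 0 0 0.025 0;0.5 0 0 0.018 0;0.5 0 0 0 0;0.5 0 0 0 0;0.5 0 0 0 0'
python3 -c "
from h import *
st();to(.563,-.2896,.109,-16)
c=cam('wrist'); save(c,'w12');blobs('w12'); print(proj('w12',[[.563,-.2896,.022]]))
m=cv2.cvtColor(c['color'],cv2.COLOR_RGB2HSV)
cv2.imwrite('pics/w12c.png',cv2.resize(c['color'][0:240,40:472,::-1],None,fx=1.85,fy=1.85))"
```

```text
t: 35.88
tool_pos: [0.5601, -0.2907, 0.2598]
orientation: [-3.109, 0.45, 0.001]
force: [0.6, 0.3, 0.0]
opening: 0.0462
gripper_force: 0.0
t: 36.38
tool_pos: [0.5615, -0.2896, 0.1933]
orientation: [3.109, -0.446, 0.002]
force: [0.4, -0.2, -0.3]
opening: 0.0467
gripper_force: 0.0
t 36.38 pos [ 561.5 -289.6  193.3] yaw -16.3 tilt 0.1 F [ 0.4 -0.2 -0.3] Mz -0.03 open 46.7 grip 0.0 q6 74
turn -0.3 then shift x 1.5 y -0.4 z 84.3 mm
blob [253.9 193.3] area 2463 box [226 165  56  60] world [ 0.5654 -0.2899]
blob [  8.  246.9] area 378 box [  0 234  20  25] world [ 0.5802 -0.0555]
blob [352.4 275.9] area 371 box [341 247  20  58] world [ 0.4609 -0.3575]
blob [156.9 276.9] area 374 box [150 248  19  58] world [ 0.5124 -0.1776]
[[254.3 194.8]]
```

```bash

python3 -m jog '0.5 0.0023 -0.0005 0.03 0;0.5 0 0 0.028 0;0.5 0 0 0.015 0;0.5 0 0 0.007 0;0.5 0 0 0.0035 0;0.5 0 0 0 0;0.5 0 0 0 0'
python3 -c "from h import *;st()"
python3 -m jog '0.05 0 0 0 0;0.05 0 0 0 0;0.05 0 0 0 0;0.05 0 0 0 0;0.05 0 0 0 0;0.05 0 0 0 0;0.05 0 0 0 0' 30
python3 -c "from h import *;st()"
python3 -m jog '0.05 0 0 -0.02 0;0.05 0 0 -0.03 0;0.05 0 0 -0.03 0;0.05 0 0 -0.03 0;0.05 0 0 -0.02 -6.2;0.05 0 0 0 -6.2;0.05 0 0 0 -6.2;0.05 0 0 0 -6.2;0.05 0 0 0 -6.2;0.05 0 0 0 0'
python3 -c "
from h import *
st();to(.5878,-.0910,.205,15)"
```

```text
t: 37.02
tool_pos: [0.5644, -0.2902, 0.1106]
orientation: [3.109, -0.445, 0.004]
force: [0.3, -0.9, 0.5]
opening: 0.0464
gripper_force: 0.0
t 37.02 pos [ 564.4 -290.2  110.6] yaw -16.3 tilt 0.2 F [ 0.3 -0.9  0.5] Mz 0.02 open 46.4 grip 0.0 q6 74
t: 37.6
tool_pos: [0.5634, -0.2897, 0.1087]
orientation: [3.11, -0.445, 0.0]
force: [-0.5, 0.0, 1.4]
opening: 0.0137
gripper_force: 30.0
t 37.60 pos [ 563.4 -289.7  108.7] yaw -16.3 tilt 0.0 F [-0.5  0.   1.4] Mz -0.00 open 13.7 grip 30.0 q6 74
t: 38.43
tool_pos: [0.5632, -0.2895, 0.2383]
orientation: [-3.114, -0.411, 0.001]
force: [-0.3, -0.3, -0.4]
opening: 0.014
gripper_force: 30.0
t 38.43 pos [ 563.2 -289.5  238.3] yaw 15.0 tilt 0.0 F [-0.3 -0.3 -0.4] Mz -0.03 open 14.0 grip 30.0 q6 43
turn 0.0 then shift x 75.2 y -185.4 z 33.3 mm
```

```bash

python3 -m jog '0.05 0.0107 -0.0265 0 0;0.05 0.0107 -0.0265 0 0;0.05 0.0107 -0.0265 0 0;0.05 0.0107 -0.0265 0 0;0.05 0.0107 -0.0265 0 0;0.05 0.0107 -0.0265 0 0;0.05 0.0107 -0.0265 0 0;0.05 0 0 0.02 0;0.05 0 0 0.014 0;0.05 0 0 0 0'
python3 -m jog '0.05 0 0 0 0;0.05 0 0 0 0'
python3 -c "
from h import *
st();to(.5878,-.0910,.169,15)
c=cam('wrist'); save(c,'w13');blobs('w13')"
```

```text
t: 39.27
tool_pos: [0.5868, -0.09, 0.2009]
orientation: [-3.114, -0.399, 0.008]
force: [-0.4, 0.1, -1.7]
opening: 0.0139
gripper_force: 30.0
t: 39.43
tool_pos: [0.5888, -0.0915, 0.2053]
orientation: [3.116, 0.4, 0.001]
force: [0.4, 0.4, -0.6]
opening: 0.014
gripper_force: 30.0
t 39.43 pos [588.8 -91.5 205.3] yaw 14.6 tilt 0.0 F [ 0.4  0.4 -0.6] Mz 0.01 open 14.0 grip 30.0 q6 62
turn -0.4 then shift x -0.9 y -0.8 z 36.3 mm
blob [135.9  68.6] area 4957 box [93 26 83 83] world [0.669 0.033]
blob [269.2  83.9] area 4519 box [232  44  75  80] world [ 0.6857 -0.0788]
blob [136.1 191.8] area 366 box [126 179  19  26] world [0.5631 0.016 ]
blob [254.8 218. ] area 3010 box [214 188  82  72] world [ 0.5662 -0.0974]
blob [326.1 328.9] area 1107 box [284 317  91  25] world [ 0.4662 -0.2012]
blob [400.7 328.8] area 584 box [373 317  53  25] world [ 0.4863 -0.2772]
blob [170.9 330.7] area 1447 box [108 323 120  19] world [ 0.4227 -0.0434]
```

```bash

python3 -m jog '0.05 -0.0006 -0.0006 0.012 0;0.05 0 0 0.012 0;0.05 0 0 0.004 0;0.05 0 0 0.002 0;0.05 0 0 0.002 0;0.05 0 0 0.002 0;0.05 0 0 0.002 0;0.05 0 0 0.002 0;0.05 0 0 0 0;0.05 0 0 0 0'
python3 -c "from h import *;st()"
```

```text
t: 40.32
tool_pos: [0.588, -0.0908, 0.1668]
orientation: [3.116, 0.403, 0.001]
force: [0.7, 0.1, -0.4]
opening: 0.0137
gripper_force: 30.0
t 40.32 pos [588.  -90.8 166.8] yaw 14.7 tilt 0.0 F [ 0.7  0.1 -0.4] Mz -0.03 open 13.7 grip 30.0 q6 62
```

```bash

python3 -m jog '0.05 0 0 0.002 0;0.05 0 0 0.002 0;0.05 0 0 0.0015 0;0.05 0 0 0 0;0.05 0 0 0 0'
python3 -m jog '0.05 0 0 0.0007 0;0.05 0 0 0.0007 0;0.05 0 0 0 0;0.05 0 0 0 0'
python3 -c "from h import *;st()"
```

```text
t: 40.73
tool_pos: [0.5882, -0.0908, 0.1614]
orientation: [3.115, 0.403, 0.001]
force: [-0.5, 0.6, 3.8]
opening: 0.0138
gripper_force: 30.0
t: 41.07
tool_pos: [0.5882, -0.0908, 0.1607]
orientation: [3.115, 0.403, 0.001]
force: [-3.8, 0.1, 10.3]
opening: 0.0139
gripper_force: 30.0
t 41.07 pos [588.2 -90.8 160.7] yaw 14.7 tilt 0.0 F [-3.8  0.1 10.3] Mz 0.05 open 13.9 grip 30.0 q6 62
```

```bash

python3 -m jog '0.05 0 0 0.0003 6;0.05 0 0 0 6;0.05 0 0 0 6;0.05 0 0 0 6;0.05 0 0 0 6;0.05 0 0 0 6;0.05 0 0 0 6;0.05 0 0 0 6;0.05 0 0 0 6;0.05 0 0 0 3'
python3 -m jog '0.05 0 0 0 1.5;0.05 0 0 0 1.5;0.05 0 0 0 0;0.05 0 0 0 0'
python3 -c "from h import *;st()"
python3 -m jog '0.05 0 0 0 1.5;0.05 0 0 0 1.5;0.05 0 0 0 0;0.05 0 0 0 0'
python3 -c "from h import *;st()"
python3 -m jog '0.05 0 0 0 1.5;0.05 0 0 0 0;0.05 0 0 0 0'
python3 -c "from h import *;st()"
```

```text
t: 41.9
tool_pos: [0.5888, -0.0912, 0.1607]
orientation: [2.927, -1.142, 0.004]
force: [-0.5, -0.6, 8.5]
opening: 0.014
gripper_force: 30.0
t: 42.23
tool_pos: [0.5884, -0.0914, 0.1607]
orientation: [2.899, -1.209, 0.003]
force: [-2.6, -1.8, 9.6]
opening: 0.0137
gripper_force: 30.0
t 42.23 pos [588.4 -91.4 160.7] yaw -45.3 tilt 0.1 F [-2.6 -1.8  9.6] Mz 0.11 open 13.7 grip 30.0 q6 122
t: 42.57
tool_pos: [0.5882, -0.0915, 0.1607]
orientation: [2.866, -1.284, 0.002]
force: [-3.3, -2.5, 10.0]
opening: 0.0142
gripper_force: 30.2
t 42.57 pos [588.2 -91.5 160.7] yaw -48.3 tilt 0.1 F [-3.3 -2.5 10. ] Mz 0.43 open 14.2 grip 30.2 q6 125
t: 42.82
tool_pos: [0.5882, -0.0915, 0.1607]
orientation: [2.849, -1.321, 0.002]
force: [-3.4, -1.6, 9.6]
opening: 0.0143
gripper_force: 30.7
t 42.82 pos [588.2 -91.5 160.7] yaw -49.7 tilt 0.1 F [-3.4 -1.6  9.6] Mz 0.59 open 14.3 grip 30.7 q6 126
```

```bash

python3 -m jog '0.05 0 0 0 0;0.2 0 0 0 0;0.3 0 0 0 0;0.4 0 0 0 0;0.4 0 0 -0.01 0;0.4 0 0 -0.03 0;0.4 0 0 -0.03 0;0.4 0 0 -0.03 0;0.4 0 0 0 -5;0.4 0 0 0 0'
python3 -m jog '0.4 0 0 0 0;0.4 0 0 0 0'
python3 -c "
from h import *
st();to(.467,-.3828,.19,-45)
c=cam('top'); save(c,'top3');blobs('top3',amin=60)"
```

```text
t: 43.65
tool_pos: [0.5889, -0.0909, 0.2623]
orientation: [-2.907, 1.19, -0.006]
force: [-0.4, 0.2, -0.1]
opening: 0.0373
gripper_force: 0.0
t: 43.82
tool_pos: [0.587, -0.0905, 0.2576]
orientation: [2.903, -1.2, -0.005]
force: [-0.3, 0.1, -0.8]
opening: 0.0373
gripper_force: 0.0
t 43.82 pos [587.  -90.5 257.6] yaw -44.9 tilt 0.2 F [-0.3  0.1 -0.8] Mz 0.03 open 37.3 grip 0.0 q6 121
turn 0.1 then shift x 121.8 y 291.5 z 67.6 mm
blob [267.4 193.1] area 87 box [263 185  11  16] world [ 0.5926 -0.0791]
blob [375.2 238.8] area 234 box [367 231  17  17] world [ 0.4661 -0.3805]
```

```bash

python3 -m jog '0.5 0.0122 0.0292 0 0;0.5 0.0122 0.0292 0 0;0.5 0.0122 0.0292 0 0;0.5 0.0122 0.0292 0 0;0.5 0.0122 0.0292 0 0;0.5 0.0122 0.0292 0 0;0.5 0.0122 0.0292 0 0;0.5 0.0122 0.0292 0 0;0.5 0.0122 0.0292 0 0;0.5 0.0122 0.0292 0 0'
python3 -m jog '0.5 0 0 0.025 0;0.5 0 0 0.025 0;0.5 0 0 0.016 0;0.5 0 0 0 0;0.5 0 0 0 0;0.5 0 0 0 0'
python3 -c "
from h import *
st();to(.467,-.3828,.109,-45)
c=cam('wrist'); save(c,'w14');blobs('w14'); print(proj('w14',[[.467,-.3828,.022]]))
g=c['color'][150:250,215:295,::-1]; cv2.imwrite('pics/w14c.png',cv2.resize(g,None,fx=5,fy=5))"
```

```text
t: 44.7
tool_pos: [0.4675, -0.3848, 0.2577]
orientation: [-2.903, 1.198, 0.004]
force: [0.5, 0.4, 0.3]
opening: 0.0463
gripper_force: 0.0
t: 45.2
tool_pos: [0.4691, -0.384, 0.1939]
orientation: [-2.905, 1.197, -0.0]
force: [-0.1, 0.2, 0.7]
opening: 0.0467
gripper_force: 0.0
t 45.20 pos [ 469.1 -384.   193.9] yaw -44.8 tilt 0.0 F [-0.1  0.2  0.7] Mz 0.02 open 46.7 grip 0.0 q6 91
turn 0.2 then shift x -2.3 y 0.6 z 84.9 mm
blob [255.6 198.3] area 2439 box [228 170  56  60] world [ 0.4678 -0.3838]
blob [352.5 274.7] area 441 box [341 247  20  59] world [ 0.3487 -0.3964]
blob [380.9 323.5] area 510 box [331 317 144  25] world [ 0.287  -0.3816]
blob [159.6 332.1] area 800 box [117 323  84  19] world [ 0.4365 -0.2162]
blob [258.1 334.7] area 964 box [202 323 119  19] world [ 0.3642 -0.2849]
[[255.4 198.5]]
```

View pics/w14c.png

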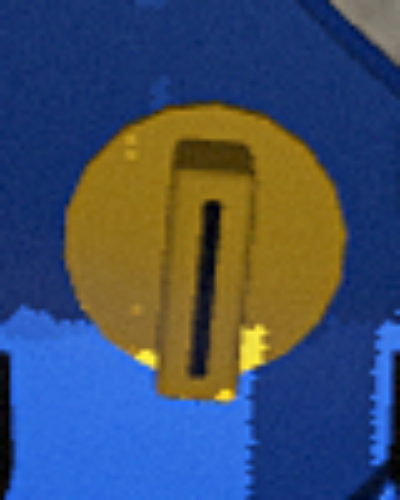

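Cap 4 is where expected. Its inlay runs (212, 200)–(198, 375), so the bar is about 4° clockwise of the tool; I correct that and grip.

```bash

python3 -m jog '0.5 -0.0022 0.0006 0.03 0;0.5 0 0 0.028 4;0.5 0 0 0.015 0;0.5 0 0 0.007 0;0.5 0 0 0.004 0;0.5 0 0 0 0;0.5 0 0 0 0'
python3 -c "from h import *;st()"
python3 -m jog '0.05 0 0 0 0;0.05 0 0 0 0;0.05 0 0 0 0;0.05 0 0 0 0;0.05 0 0 0 0;0.05 0 0 0 0;0.05 0 0 0 0' 30
python3 -c "from h import *;st()"
python3 -m jog '0.05 0 0 -0.02 0;0.05 0 0 -0.03 0;0.05 0 0 -0.03 0;0.05 0 0 -0.03 0;0.05 0 0 -0.03 -6.8;0.05 0 0 0 -6.8;0.05 0 0 0 -6.8;0.05 0 0 0 -6.8;0.05 0 0 0 -6.8;0.05 0 0 0 -6.8'
python3 -m jog '0.05 0 0 0 -6.8;0.05 0 0 0 -6.8;0.05 0 0 0 -6.8;0.05 0 0 0 -6.8;0.05 0 0 0 0;0.05 0 0 0 0'
python3 -c "
from h import *
st();to(.5765,.0010,.205,19.3)"
```

```text
t: 45.83
tool_pos: [0.4677, -0.3836, 0.1111]
orientation: [2.861, -1.296, 0.004]
force: [0.7, -0.2, -1.0]
opening: 0.0462
gripper_force: 0.0
t 45.83 pos [ 467.7 -383.6  111.1] yaw -48.8 tilt 0.1 F [ 0.7 -0.2 -1. ] Mz 0.02 open 46.2 grip 0.0 q6 95
t: 46.42
tool_pos: [0.4669, -0.3829, 0.1096]
orientation: [2.861, -1.297, 0.0]
force: [0.9, 0.1, 2.0]
opening: 0.0137
gripper_force: 30.0
t 46.42 pos [ 466.9 -382.9  109.6] yaw -48.8 tilt 0.0 F [0.9 0.1 2. ] Mz -0.01 open 13.7 grip 30.0 q6 95
t: 47.25
tool_pos: [0.4667, -0.3827, 0.2491]
orientation: [-3.134, 0.209, 0.0]
force: [-0.0, -0.1, -0.8]
opening: 0.0136
gripper_force: 30.0
t: 47.75
tool_pos: [0.4667, -0.3828, 0.2491]
orientation: [-3.098, -0.519, 0.0]
force: [0.2, -0.1, -0.7]
opening: 0.0142
gripper_force: 30.0
t 47.75 pos [ 466.7 -382.8  249.1] yaw 19.0 tilt 0.0 F [ 0.2 -0.1 -0.7] Mz -0.01 open 14.2 grip 30.0 q6 27
turn -0.3 then shift x 230.4 y -326.0 z 44.1 mm
```

```bash

python3 -m jog '0.05 0.0177 -0.0251 0 0;0.05 0.0177 -0.0251 0 0;0.05 0.0177 -0.0251 0 0;0.05 0.0177 -0.0251 0 0;0.05 0.0177 -0.0251 0 0;0.05 0.0177 -0.0251 0 0;0.05 0.0177 -0.0251 0 0;0.05 0.0177 -0.0251 0 0;0.05 0.0177 -0.0251 0 0;0.05 0.0177 -0.0251 0 0'
python3 -m jog '0.05 0.0177 -0.0251 0 0;0.05 0.0177 -0.0251 0 0;0.05 0.0177 -0.0251 0 0;0.05 0 0 0.025 0;0.05 0 0 0.02 0;0.05 0 0 0 0;0.05 0 0 0 0;0.05 0 0 0 0'
python3 -c "
from h import *
st();to(.5765,.0010,.169,19.3)
c=cam('wrist'); save(c,'w15');blobs('w15')"
```

```text
t: 48.58
tool_pos: [0.5515, -0.0861, 0.2494]
orientation: [3.099, 0.517, 0.0]
force: [-0.7, 0.6, -1.0]
opening: 0.0138
gripper_force: 30.0
t: 49.25
tool_pos: [0.577, 0.0007, 0.2054]
orientation: [3.098, 0.521, 0.001]
force: [0.3, -0.5, -0.4]
opening: 0.0139
gripper_force: 30.0
t 49.25 pos [577.    0.7 205.4] yaw 19.1 tilt 0.0 F [ 0.3 -0.5 -0.4] Mz 0.04 open 13.9 grip 30.0 q6 66
turn -0.2 then shift x -0.3 y -0.5 z 36.4 mm
blob [281.1  87.9] area 4586 box [244  49  74  79] world [0.6729 0.0103]
blob [406.6 112.9] area 4553 box [368  77  81  75] world [ 0.6895 -0.1004]
blob [254.9 218.6] area 2940 box [215 189  81  71] world [ 0.5544 -0.0072]
blob [377.5 222.4] area 2023 box [338 201  78  50] world [ 0.5892 -0.1192]
blob [246.3 331.1] area 7411 box [ 41 317 386  25] world [ 0.4331 -0.0398]
```

```bash

python3 -m jog '0.05 -0.0003 -0.0005 0.012 0;0.05 0 0 0.012 0;0.05 0 0 0.004 0;0.05 0 0 0.002 0;0.05 0 0 0.002 0;0.05 0 0 0.002 0;0.05 0 0 0.002 0;0.05 0 0 0.002 0;0.05 0 0 0 0;0.05 0 0 0 0'
python3 -c "from h import *;st()"
python3 -m jog '0.05 0 0 0.002 0;0.05 0 0 0.002 0;0.05 0 0 0.001 0;0.05 0 0 0 0;0.05 0 0 0 0'
python3 -m jog '0.05 0 0 0.0007 0;0.05 0 0 0.0007 0;0.05 0 0 0 0;0.05 0 0 0 0'
python3 -c "from h import *;st()"
```

```text
t: 50.13
tool_pos: [0.5765, 0.0014, 0.1668]
orientation: [3.097, 0.525, 0.001]
force: [-1.1, 0.1, 2.1]
opening: 0.0136
gripper_force: 30.0
t 50.13 pos [576.5   1.4 166.8] yaw 19.2 tilt 0.0 F [-1.1  0.1  2.1] Mz -0.02 open 13.6 grip 30.0 q6 66
t: 50.55
tool_pos: [0.5765, 0.0014, 0.1617]
orientation: [3.097, 0.525, 0.001]
force: [0.1, 0.7, 5.2]
opening: 0.0136
gripper_force: 30.0
t: 50.88
tool_pos: [0.5766, 0.0014, 0.1615]
orientation: [3.097, 0.525, 0.002]
force: [-4.4, -0.4, 14.8]
opening: 0.0143
gripper_force: 30.0
t 50.88 pos [576.6   1.4 161.5] yaw 19.2 tilt 0.1 F [-4.4 -0.4 14.8] Mz -0.00 open 14.3 grip 30.0 q6 66
```

```bash

python3 -m jog '0.05 0 0 0 6;0.05 0 0 0 6;0.05 0 0 0 6;0.05 0 0 0 6;0.05 0 0 0 6;0.05 0 0 0 6;0.05 0 0 0 6;0.05 0 0 0 6;0.05 0 0 0 6;0.05 0 0 0 3'
python3 -m jog '0.05 0 0 0 1.5;0.05 0 0 0 1.5;0.05 0 0 0 0;0.05 0 0 0 0'
python3 -c "from h import *;st()"
python3 -m jog '0.05 0 0 0 1.5;0.05 0 0 0 1.5;0.05 0 0 0 0;0.05 0 0 0 0'
python3 -c "from h import *;st()"
python3 -m jog '0.05 0 0 0 1.5;0.05 0 0 0 0;0.05 0 0 0 0'
python3 -c "from h import *;st()"
```

```text
t: 51.72
tool_pos: [0.5772, 0.0009, 0.1615]
orientation: [2.969, -1.026, 0.004]
force: [-0.6, -2.3, 10.7]
opening: 0.0137
gripper_force: 30.0
t: 52.05
tool_pos: [0.5769, 0.0007, 0.1615]
orientation: [2.944, -1.094, 0.003]
force: [-3.0, -3.2, 11.6]
opening: 0.0139
gripper_force: 30.0
t 52.05 pos [576.9   0.7 161.5] yaw -40.8 tilt 0.1 F [-3.  -3.2 11.6] Mz 0.04 open 13.9 grip 30.0 q6 126
t: 52.38
tool_pos: [0.5767, 0.0005, 0.1615]
orientation: [2.914, -1.17, 0.003]
force: [-4.3, -4.1, 12.7]
opening: 0.0136
gripper_force: 30.4
t 52.38 pos [5.767e+02 5.000e-01 1.615e+02] yaw -43.8 tilt 0.1 F [-4.3 -4.1 12.7] Mz 0.56 open 13.6 grip 30.4 q6 129
t: 52.63
tool_pos: [0.5768, 0.0005, 0.1615]
orientation: [2.899, -1.208, 0.003]
force: [-3.4, -5.5, 12.4]
opening: 0.0138
gripper_force: 30.7
t 52.63 pos [5.768e+02 5.000e-01 1.615e+02] yaw -45.2 tilt 0.1 F [-3.4 -5.5 12.4] Mz 0.54 open 13.8 grip 30.7 q6 130
```

```bash

python3 -m jog '0.05 0 0 0 0;0.2 0 0 0 0;0.3 0 0 0 0;0.4 0 0 0 0;0.4 0 0 -0.01 0;0.4 0 0 -0.03 0;0.4 0 0 -0.03 0;0.4 0 0 -0.03 0;0.4 0 0 -0.02 -6.5;0.4 0 0 0 -6.5'
python3 -m jog '0.4 0 0 0 -6.5;0.4 0 0 0 -6.5;0.4 0 0 0 -6.5;0.4 0 0 0 -6.5;0.4 0 0 0 -6.5;0.4 -0.03 0.02 -0.01 0;0.4 -0.03 0.02 0 0;0.4 0 0 0 0;0.4 0 0 0 0;0.4 0 0 0 0'
python3 -c "
from h import *
st()
c=cam('wrist'); save(c,'w16');blobs('w16',z=.09); cv2.imwrite('pics/w16c.png',cv2.resize(c['color'][0:240,40:472,::-1],None,fx=1.85,fy=1.85,interpolation=cv2.INTER_CUBIC))"
```

```text
t: 53.47
tool_pos: [0.5781, 0.0014, 0.2864]
orientation: [-3.018, 0.865, -0.012]
force: [0.8, 0.1, 0.8]
opening: 0.0375
gripper_force: 0.0
t: 54.3
tool_pos: [0.5164, -0.0387, 0.2904]
orientation: [-3.141, -0.005, -0.001]
force: [-0.5, 0.1, -0.3]
opening: 0.0373
gripper_force: 0.0
t 54.30 pos [516.4 -38.7 290.4] yaw 0.2 tilt 0.0 F [-0.5  0.1 -0.3] Mz -0.02 open 37.3 grip 0.0 q6 80
blob [200.9  28.6] area 2675 box [174   0  55  60] world [0.6617 0.0096]
blob [298.   19.8] area 2142 box [271   0  56  46] world [ 0.6691 -0.0758]
blob [308.7 114.7] area 2191 box [283  88  52  54] world [ 0.5887 -0.0891]
blob [216.1 126.9] area 2109 box [191 101  51  53] world [ 0.5771 -0.0014]
```

View pics/w16c.png

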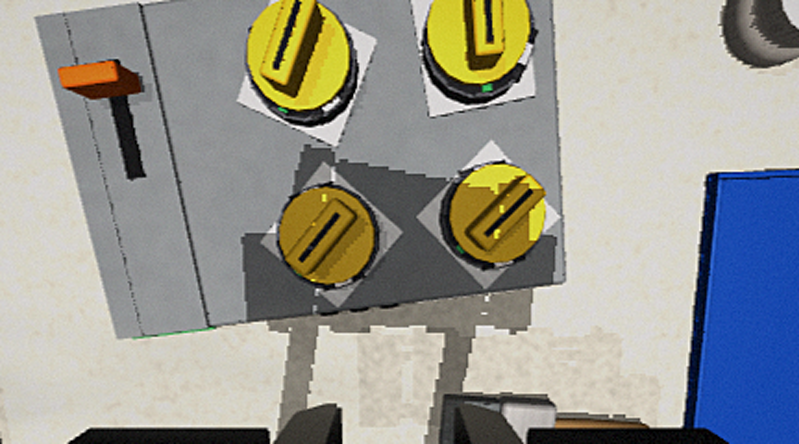

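All four caps are seated over their ports with bars towards the green marks: A (300, 40), B (488, 30), C (327, 233), D (507, 210). The tray is empty and the tab has sprung back. A last check of the angles follows.

```bash
python3 -c "
from h import *
f=lambda x,y,z: pix('w16',*cr(x,y,40,0,1.85),z)[:2]
for n,a,b,th_ in[('A',(303,8),(277,68),-23),('B',(486,5),(490,52),11.8),('C',(347,207),(303,263),-40.7),('D',(530,182),(485,235),-45)]:
  p,q=f(*a,.104),f(*b,.104);d=p-q;print(n,np.degrees(np.arctan2(d[1],d[0])).round(1),'port',th_,np.linalg.norm(d).round(3))
im=np.load('pics/w8.npz')"
```

```text
A -27.8 port -23 0.027
B 8.2 port 11.8 0.019
C -39.8 port -40.7 0.035
D -39.6 port -45 0.032
```

```bash
python3 -c "
from h import *
im=np.load('pics/w16.npz')['color']; g=im.max(2)
for n,(x,y) in dict(A=(203,24),B=(303,14),C=(216,127),D=(314,113)).items():
  x0,y0=max(x-18,0),max(y-18,0); m=(g[y0:y+19,x0:x+19]<30).astype(np.uint8)
  k,l,s,c=cv2.connectedComponentsWithStats(m,connectivity=8)
  i=1+np.argmin(np.hypot(c[1:,0]+x0-x,c[1:,1]+y0-y)-s[1:,4]*.05)
  v,u=np.nonzero(l==i); P=np.array([pix('w16',a+x0,b+y0,.104)[:2] for a,b in zip(u,v)]);e,V=np.linalg.eigh(np.cov(P.T));d=V[:,1]*np.sign(V[0,1])
  print(n,len(u),np.degrees(np.arctan2(d[1],d[0])).round(1),(np.sqrt(12*e)*1e3).round(1),P.mean(0).round(4))"
```

```text
A 1 nan [nan nan] [6.605e-01 4.000e-04]
B 28 6.4 [ 1.8 15.5] [ 0.6723 -0.0786]
C 50 -40.2 [ 2.  20.7] [ 0.5797 -0.0024]
D 71 -44.4 [ 1.9 29.5] [ 0.5889 -0.0922]<string>:8: RuntimeWarning: Degrees of freedom <= 0 for slice
  c *= np.true_divide(1, fact)
  c *= np.true_divide(1, fact)
```

All bars lie in the locked direction. Handing in.

```bash
python3 -c "
from plant import robot
print(robot.close_job())"
```

```text
the job is handed in; nothing more can be done
None
```

The job is handed in at about 54 s: the module lies flat, same side up, in the black bin, and all four yellow caps are locked to the stop, each in its own port; the hand-in call returned no verdict.

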